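# Dry-clamp a stepped top blank in the dead-weight press

## Task

Build the stepped blank for a dry fit in the press: stack the three plain wooden discs on its round platen, the widest at the bottom and the narrowest on top, all centred so that each lies flat and fully supported. Then turn the spring-loaded T-knob on the sloped latch case clockwise until you feel its lug come up against the stop, without forcing the stop collar round, so that the raised pressure arm comes down on the stack, and let go so that the knob springs right back. Leave the other things on the bench where they are.

Things in the scene. Friction and masses are not known exactly. Their poses are not given: they have to be found in the camera images.
- disc_large: The widest of three plain brown wooden discs: 62 mm across, 20 mm thick, 44 g, lying flat on the bench. Origin at the centre of its underside, z up.
- disc_middle: The middle plain brown wooden disc: 48 mm across, 20 mm thick, 26 g, lying flat. Origin at the centre of its underside, z up.
- disc_small: The narrowest plain brown wooden disc: 34 mm across, 20 mm thick, 14 g, lying flat. Origin at the centre of its underside, z up.
- press: Fixed grey-green cast-iron glue press; origin on the bench under the platen centre, x to its back (away from the robot, within 0.25 rad), y to its left. Base plate 14 mm thick: 70 mm ahead of, 240 behind, 85 to each side of the platen centre. Latch case with the sloped face: on the right, from 75 to 180 mm from the middle line, from 65 mm behind the platen centre backwards, up to 170 mm high.
- platen (a point): Centre of the top face of the press's round steel platen, 90 mm across, its top 30 mm above the bench. Axes as the press: x to its back, y to its left, z up.
- foot (a point): Centre of the pressing face of the 31 mm foot pad of the pressure arm. The arm (shaft 160 mm behind the platen centre, 115 mm above the bench) stands raised 75 degrees above level, top about 310 mm above the bench; all of it then lies at least 75 mm behind the platen centre and within 30 mm of the press's middle line.
- pressure_arm (a joint): Angle of the weighted pressure arm, rad: 0 raised and latched, growing as it comes down. On a complete 60 mm stack it lies level, at 1.31. Once unlatched it sinks by its own weight against a rotary damper, in about 2 to 4 s, and presses with about 5 N.
- latch_knob (a joint): Angle of the spring-return T-knob, rad: 0 at rest, growing as it turns clockwise (looking at the sloped face). Spring torque 0.06 N m at rest, about 0.2 to 0.25 at the stop. Turned 60 to 80 degrees its lug meets the dog of the stop collar, felt as a sharp rise of torque. The latch frees the arm after about 55 degrees.
- knob_bar (a point): Middle of the T-knob's steel bar, on the knob's axis, 30 mm off the sloped face. Bar 46 mm long, 12 thick, 24 deep (18 to 42 mm off the face), on an 18 mm spindle. z: along the axis out of the face, 35 degrees from vertical, leaning to the front of the press; x: along the bar (up the slope at rest); y: across its flat sides. At rest 90 mm behind, 125 right of and 116 above the platen point.
- knob_lug (a point): Point on the leading (clockwise) side of the knob's flat pointer lug, which turns with the knob under one end of the bar: 26 mm from the knob's axis, 7 mm off the sloped face. The lug is 6 mm wide, 30 mm long, 5 to 9 mm off the face.
- stop_dog (a point): Face of the stop collar's dog that the lug meets; at the stop this point and the lug's point coincide. The dog is a steel block 11 x 8 mm, 10 mm high over the sloped face, 26 mm from the knob's axis, on a flat 43 mm collar round the spindle. Where the collar is set differs each time; it is held by friction and slips round if the knob is forced against it with over 1 N m.
- skew: Bystander: skew chisel with a steel handle, 310 mm long, lying on the bench; origin on the bench under the ferrule, x towards the blade (145 mm; the handle runs 165 mm to -x).
- bowl: Bystander: copper bowl, 110 mm across the rim, 42 mm high; origin at the centre of its underside.
- peg1: Bystander: boxwood peg, 62 mm long, 18 mm thick, lying along its x axis; origin under its middle.
- peg2: Bystander: boxwood peg, 62 mm long, 18 mm thick, lying along its x axis; origin under its middle.
- top_red: Bystander: lacquered spinning top, 54 mm across, 78 mm high, standing on its crown, point up; origin under its middle.
- top_gold: Bystander: lacquered spinning top, 54 mm across, 78 mm high, standing on its crown, point up; origin under its middle.
- mallet: Bystander: wooden mallet lying on the bench, head 60 mm thick and 85 mm long, 200 mm overall; origin under the middle of its length.
Mind the look-alikes: they are no part of the job. Leave any black or purple look-alike of the disc_middle alone.

How it is judged (in metres and radians):
On the way, in this order (a step that is already met when the one before it is completed fails the run):
1. the three discs are stacked on the platen, widest lowest, each fully supported and let go, with the arm still latched up (horizontal distance between disc_large and platen below 0.012 m and z of disc_large in the frame of platen below 0.003 m and angle between each of disc_large, disc_middle, disc_small's own z axis and vertical below 0.05 rad and horizontal distance between disc_middle and disc_large below 0.007 m and z of disc_middle in the frame of disc_large between 0.017 and 0.023 m and horizontal distance between disc_small and disc_middle below 0.007 m and z of disc_small in the frame of disc_middle between 0.017 and 0.023 m and linear speed of each of disc_large, disc_middle, disc_small below 0.02 m/s and contact force between the fingers and anything else below 0.5 N and value of joint pressure_arm below 0.1 rad), for 0.2 s.
2. the latch knob is turned to its stop with the stack still in place (horizontal distance between disc_large and platen below 0.012 m and z of disc_large in the frame of platen below 0.003 m and angle between each of disc_large, disc_middle, disc_small's own z axis and vertical below 0.05 rad and horizontal distance between disc_middle and disc_large below 0.007 m and z of disc_middle in the frame of disc_large between 0.017 and 0.023 m and horizontal distance between disc_small and disc_middle below 0.007 m and z of disc_small in the frame of disc_middle between 0.017 and 0.023 m and distance between knob_lug and stop_dog below 0.002 m), for 0.1 s.
At the end, for the whole second after the job is handed in: Large disc flat on the platen within 12 mm of its centre, middle disc on it and small disc on that, each within 7 mm of centred; the pressure arm rests on the stack (1.26 to 1.36 rad); the knob has sprung back (below 0.08 rad); all at rest (horizontal distance between disc_large and platen below 0.012 m and z of disc_large in the frame of platen below 0.003 m and angle between each of disc_large, disc_middle, disc_small's own z axis and vertical below 0.05 rad and horizontal distance between disc_middle and disc_large below 0.007 m and z of disc_middle in the frame of disc_large between 0.017 and 0.023 m and horizontal distance between disc_small and disc_middle below 0.007 m and z of disc_small in the frame of disc_middle between 0.017 and 0.023 m and linear speed of each of disc_large, disc_middle, disc_small below 0.02 m/s and value of joint latch_knob below 0.08 rad and value of joint pressure_arm between 1.26 and 1.36 rad and velocity of joint pressure_arm below 0.05 rad/s); the robot touches nothing.
It fails at once if the stop collar is pushed round by forcing the knob past its stop (3 mm at the dog) (distance of stop_dog from where it was at the start of the episode above 0.003 m).
It fails at once if a bystander is moved by more than 25 mm (distance of any of skew, bowl, peg1, peg2, top_red, top_gold, mallet from where it was at the start of the episode above 0.025 m).
It also fails if it takes over 72 s, if anything falls off the work surface, if the arm or the gripper's body presses on something with over 40 N, if the wrist force passes 120 N, or if a joint passes its speed limit or range.

## Robot

A 6-joint arm with a two-finger parallel gripper is mounted at the origin on the work surface. World frame = base frame: x ahead of the robot, y to its left, z up, the work surface at z = 0. Lengths are in m, angles in degrees, forces in N, time in s.
With the tool pointing down it reaches from about 0.4 to 0.825 m from the base axis. Payload 7 kg.
Tool frame: the origin (TCP) lies at the very end of the fingers, on their centre line; the grasp point (between the pads) lies 19 mm behind it (ctrl.pinch_z is the distance from the TCP to the grasp point, in m); z points along the fingers, x is the direction in which the jaws open and shut, and the axes are right-handed (so a half turn about z gives the same grasp; the last joint's range is limited). The gripper opens to 88 mm and grips with 3 to 60 N. Pads are 19 mm wide; open, the fingers measure 130 mm over their backs; the gripper's body (78 mm by 193 mm) begins 47 mm behind the grasp point.
Start: joints at [82.684, 20.546, 0.682, 0, -70.136, -16.507], TCP at [0.273, 0.617, 0.188] pointing down, gripper open.
Joint ranges: [-176.03, 176.03], [-82.01, 121.73], [-58.28, 71.71], [-173.87, 95.51], [-174.79, -0.11], [-173.66, 173.66]. Speed limits (degrees/s): [136.94, 136.94, 172.46, 180, 180, 180].

## Interface

Orientations are given as [roll, pitch, yaw] about the fixed x, y, z axes, in that order (R = Rz(yaw) Ry(pitch) Rx(roll)).
In Python, from plant import ctrl gives the robot as it stands.
- The arm moves only by the tool carry_out, never from a script. Its argument "increments" is a list of rows, each a list of 7 numbers: the turn, a rotation vector about the world's x, y, z in degrees, then the shift along the world's x, y, z in mm, then the closure, from 0 (fully open) to 1 (shut). In form: [[ax, ay, az, dx, dy, dz, grip], ...]. A call has 1 to 20 rows; each row is the pose to reach, as a shift and turn from the pose commanded when the call began; what a row does not reach only later rows make up. A row lasts 1/8 s, in which the tool goes at most 62.5 mm and 10.7 degrees, less where a joint would pass 70% of its speed; a pose out of reach is approached as far as the arm can. A call with a gripper value outside its range is refused whole. The fingers move at their own pace and stop on an object; the grip force is fixed at half the most. Time passes only in rows, so rows that repeat a pose let the fingers close. It gives the time, the measured TCP pose, the force and the opening at its end, in the units of the state.
- ctrl.get_obs(): the state, without advancing time (a new reading comes with each control period).
- ctrl.snapshot(name): name is "side" or "top" or "wrist"; returns a dict with "pixels" (480x640x3 uint8, blue, green, red), "intrinsics" (3x3 intrinsics, pixels), "dist" ([k1, k2, p1, p2, k3] as OpenCV has them; the pictures are not rectified), "rvec" (rotation vector, rad) and "tvec" (3), from world to camera coordinates, as OpenCV has them; the wrist camera has in their place "hand_eye" (4x4, takes a point from camera to tool coordinates, whose origin is the TCP and whose axes are the tool frame's). Camera axes: x right, y down, z forward; pixel columns grow to the right and rows downward; lengths in m; the calibration is good to about 2 mm. A picture is of the moment at which its call begins: read the wrist's pose just before it. There is no depth.
- ctrl.close_job(): hands the job in, once; it reports no verdict.
Trained networks look in a picture, given as the dict that the camera call returned (one of the last four; its "shot" number tells which), for a name from the list of things; names that differ only in an ending like _2 or _b are one class to them, and where a whole thing is asked for, a point or a joint stands for the part that bears it (a point fixed in the world has none). Each returns a list of dicts, best first, with "confidence" (0 to 1); they miss things now and then, are a little off and sometimes report something else, mostly with a low value. They report only what shows in the picture. A call takes as long as a camera call. They do not tell look-alikes from the thing itself.
- ctrl.search_frame(picture, label): "centre" ([x, y, z] in m, in world coordinates, good to about 4 mm: the middle of the surface that is visible of it).
- ctrl.outline_of(picture, label): "pixels" (480x640 bool, what is visible of it).
The state is a dict: "clock": time; "joint_pos": joint angles; "qvel": joint speeds; "tau": joint torques, N m; "tool_pos": TCP position; "orientation": TCP orientation; "force": force on the tool from outside, world axes, zero at the start; "moment": the same for the moment, N m; "opening": finger opening in m.
Only numpy, scipy, OpenCV 4.12 (cv2) and the standard library are available. Lean on these libraries where they do the work, as an engineer would, in place of code of your own. Each camera call takes 0.05 s, during which the arm holds its last target. There are 200 camera calls.

## Working session

There is one attempt and no reset: what is moved stays moved. The work goes in short steps, Python scripts to look and compute and a tool call to move; the robot and the scene stay as the last step left them, time stands still between calls to the robot, and variables do not carry over. Pictures are saved under pics/ and viewed, about 8 in all and at most 12, crops included, and the job is handed in when it is done.

Besides the shell and the picture viewer there is one more tool, called after "Call:" as a command line: name --pt "numbers of a row" for each row, then --argument value for the rest. carry_out: Moves the arm, as the interface text tells. Its arguments: {"type":"object","properties":{"increments":{"type":"array"}},"required":["increments"]}

```bash
ls; mkdir -p pics; cat > h.py <<'E'
import numpy as np, cv2
from plant import ctrl
from scipy.spatial.transform import Rotation as Ro
def pose():
    o=ctrl.get_obs(); T=np.eye(4); T[:3,:3]=Ro.from_euler('xyz',o['orientation'],degrees=True).as_matrix(); T[:3,3]=o['tool_pos']; return T
def cam(s,T=None):
    """world->cam R,t"""
    if 'hand_eye' in s:
        W=np.linalg.inv(T@np.array(s['hand_eye'])); return W[:3,:3],W[:3,3]
    return cv2.Rodrigues(np.array(s['rvec'],float))[0],np.array(s['tvec'],float).ravel()
def pix2z(s,uv,z,T=None):
    R,t=cam(s,T); p=cv2.undistortPoints(np.array(uv,float).reshape(-1,1,2),np.array(s['intrinsics']),np.array(s['dist'])).reshape(-1,2)
    d=np.c_[p,np.ones(len(p))]@R; c=-R.T@t
    return c+d*((z-c[2])/d[:,2])[:,None]
def proj(s,P,T=None):
    R,t=cam(s,T); return cv2.projectPoints(np.array(P,float).reshape(-1,3),cv2.Rodrigues(R)[0],t,np.array(s['intrinsics']),np.array(s['dist']))[0].reshape(-1,2)
E
python3 - <<'E'
from h import *
o=ctrl.get_obs(); print(o)
for n in('top','side'):
    s=ctrl.snapshot(n); cv2.imwrite(f'pics/{n}1.png',s['pixels'])
    for l in ['disc_large','disc_middle','disc_small','press','latch_knob','knob_lug','stop_dog','pressure_arm','bowl','top_red','skew','mallet','platen','knob_bar']:
        try: print(n,l,[(np.round(d['centre'],3).tolist(),round(d['confidence'],2)) for d in ctrl.search_frame(s,l)])
        except Exception as e: print(l,e)
E
```

```text
pics
{'clock': 0.0, 'joint_pos': array([ 8.26844355e+01,  2.05906286e+01,  6.33391235e-01, -1.97731053e-02,
       -7.01347020e+01, -1.65061816e+01]), 'qvel': array([-0.07633019, -0.04055231,  0.03231309, -0.06412301, -0.11559323,
       -0.03763282]), 'tau': array([-1.30442904e-04, -5.82711482e+01,  2.93071997e+01,  6.99741215e+00,
        7.00251694e-03, -1.57603299e-04]), 'tool_pos': array([0.27244433, 0.61697488, 0.18683002]), 'orientation': array([-1.79991698e+02, -9.34320185e-02, -1.13828487e+02]), 'force': array([-0.45667438,  0.5142267 , -0.52956061]), 'moment': array([0.05377036, 0.00497195, 0.01247238]), 'opening': 0.08771837951746188}
top disc_large [([0.44, -0.115, 0.021], 0.8)]
top disc_middle [([0.293, -0.222, 0.02], 0.81), ([0.421, -0.25, 0.023], 0.78), ([0.235, -0.313, 0.023], 0.66), ([0.334, -0.304, 0.017], 0.57), ([0.592, 0.096, 0.154], 0.18)]
top disc_small [([0.555, -0.246, 0.022], 0.63)]
top press [([0.59, 0.189, 0.028], 0.85)]
top latch_knob []
top knob_lug [([0.595, 0.098, 0.155], 0.6), ([0.63, 0.211, 0.281], 0.33)]
top stop_dog [([0.602, 0.088, 0.125], 0.51)]

[... 473 characters left out ...]
0.332, -0.316, 0.02], 0.83), ([0.423, -0.262, 0.023], 0.66)]
side disc_small [([0.554, -0.256, 0.021], 0.66)]
side press [([0.614, 0.128, 0.076], 0.65)]
side latch_knob [([0.589, 0.089, 0.147], 0.72)]
side knob_lug [([0.594, 0.09, 0.145], 0.78)]
side stop_dog []
side pressure_arm [([0.63, 0.209, 0.255], 0.85), ([0.388, -0.477, 0.018], 0.26)]
side bowl [([0.661, -0.332, 0.021], 0.62), ([0.493, -0.178, 0.011], 0.42)]
side top_red [([0.604, 0.079, 0.125], 0.67), ([0.594, 0.094, 0.144], 0.63), ([0.615, 0.132, 0.072], 0.3)]
side skew [([0.395, -0.477, 0.018], 0.57)]
side mallet [([0.494, 0.477, 0.041], 0.97)]
side platen [([0.615, 0.13, 0.074], 0.56)]
side knob_bar [([0.595, 0.088, 0.146], 0.76)]
```

View pics/top1.png

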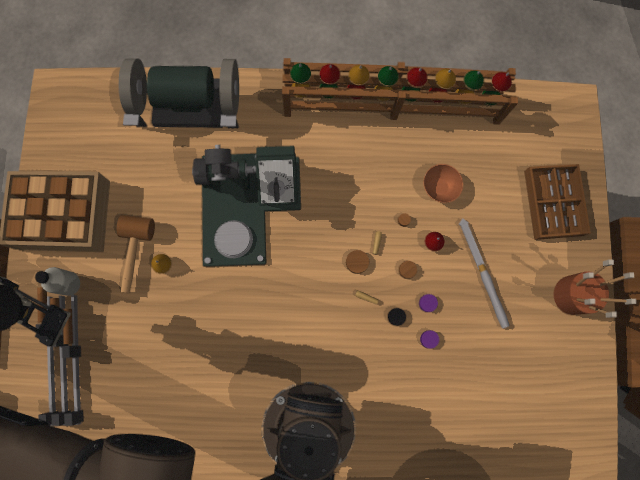

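View pics/side1.png

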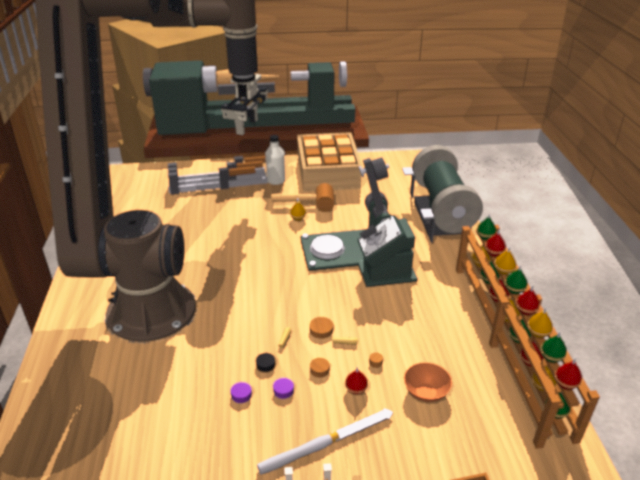

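The top view shows the brown discs at (358,262) large, (409,270) middle and (405,220) small. The look-alikes are black and purple. Pegs are at (376,241) and (367,297), the platen at (234,240) and the latch case at (277,181). The side view agrees.

```bash
python3 - <<'E'
from h import *
s=ctrl.snapshot('top')
for l,z in [('disc_large',.02),('disc_middle',.02),('disc_small',.02),('peg1',.009),('top_red',.04),('press',.014),('stop_dog',.12),('knob_lug',.12)]:
    for d in ctrl.outline_of(s,l):
        m=d['pixels'].astype('uint8'); c=max(cv2.findContours(m,0,2)[0],key=cv2.contourArea)
        (r)=cv2.minAreaRect(c); 
        w=pix2z(s,cv2.boxPoints(r),z); print(l,round(d['confidence'],2),np.round(r[0],1),'world',np.round(w.mean(0),4)[:2],'sides',np.round([np.linalg.norm(w[0]-w[1]),np.linalg.norm(w[1]-w[2])],3), np.round(w[:,:2],3).tolist() if l[:3] in('peg','pre') else '')
g=s['pixels']
m=cv2.inRange(g[200:270,195:275],(150,150,150),(255,255,255)); c=max(cv2.findContours(m,0,2)[0],key=cv2.contourArea)+[195,200]
e=cv2.fitEllipse(c.astype(np.int32)); print('platen',e,pix2z(s,[e[0]],.03))
print('screws',pix2z(s,[[210,258],[264,258]],.016))
cv2.imwrite('pics/top_crop.png',cv2.resize(g[140:275,185:310],None,fx=4.4,fy=4.4,interpolation=2))
E
```

```text
disc_large 0.6 [357.  260.5] world [ 0.4392 -0.1169] sides [0.059 0.062] 
disc_middle 0.81 [428. 303.] world [ 0.3302 -0.3062] sides [0.048 0.042] 
disc_middle 0.8 [396.5 316.5] world [ 0.2934 -0.2224] sides [0.045 0.044] 
disc_middle 0.6 [407.5 269.5] world [ 0.4181 -0.2517] sides [0.04 0.04] 
disc_middle 0.55 [429.5 339. ] world [ 0.236  -0.3099] sides [0.047 0.05 ] 
disc_small 0.61 [403.5 219. ] world [ 0.5549 -0.2416] sides [0.03  0.033] 
disc_small 0.42 [221.7 163.3] world [0.6982 0.2556] sides [0.08  0.111] 
peg1 0.59 [366.5 297.5] world [ 0.3424 -0.144 ] sides [0.017 0.063] [[0.347, -0.112], [0.363, -0.119], [0.337, -0.176], [0.322, -0.169]]
top_red 0.66 [433.8 240.8] world [ 0.4938 -0.3189] sides [0.054 0.051] 
press 0.87 [246.9 204.3] world [0.5897 0.1825] sides [0.298 0.337] [[0.748, 0.345], [0.767, 0.048], [0.431, 0.026], [0.412, 0.311]]
press 0.58 [442.8 182.8] world [ 0.662  -0.3531] sides [0.108 0.108] [[0.661, -0.278], [0.739, -0.353], [0.662, -0.428], [0.586, -0.353]]
stop_dog 0.69 [281.  186.5] world [0.6084 0.0851] sides [0.023 0.027] 
knob_lug 0.65 [221.5 163.5] world [0.6659 0.239 ] sides [0.076 0.103] 
knob_lug 0.53 [276.5 189. ] world [0.6017 0.0962] sides [0.018 0.057] 
knob_lug 0.34 [284.1 186.6] world [0.6085 0.0774] sides [0.024 0.032] Traceback (most recent call last):
  File "<stdin>", line 10, in <module>
cv2.error: OpenCV(4.12.0) /io/opencv/modules/imgproc/src/shapedescr.cpp:361: error: (-201:Incorrect size of input array) There should be at least 5 points to fit the ellipse in function 'fitEllipseNoDirect'
```

Call:
carry_out --pt "0 0 24 148 -417 133 0" --pt "0 0 24 148 -417 133 0" --pt "0 0 24 148 -417 133 0" --pt "0 0 24 148 -417 133 0" --pt "0 0 24 148 -417 133 0" --pt "0 0 24 148 -417 133 0" --pt "0 0 24 148 -417 133 0" --pt "0 0 24 148 -417 133 0" --pt "0 0 24 148 -417 133 0" --pt "0 0 24 148 -417 133 0"

```text
clock: 3.2
tool_pos: [0.4205, 0.2006, 0.3206]
orientation: [180.0, 0.0, -89.8]
force: [-0.2, 0.7, -0.5]
opening: 0.0874
```

```bash
python3 - <<'E'
from h import *
T=pose(); s=ctrl.snapshot('wrist'); print(np.round(T,3)); print(np.round(s['hand_eye'],3),s['intrinsics'])
cv2.imwrite('pics/w1.png',s['pixels']); np.savez('w1.npz',T=T)
print('cen at z0.03',pix2z(s,[[320,240],[0,0],[639,0],[0,479],[639,479]],.03,T))
print(proj(s,[[.5,.2,.03]],T))
E
```

```text
[[ 0.003 -1.    -0.     0.42 ]
 [-1.    -0.003  0.     0.201]
 [-0.     0.    -1.     0.321]
 [ 0.     0.     0.     1.   ]]
[[ 1.     0.001 -0.     0.   ]
 [-0.001  0.969  0.247 -0.065]
 [ 0.    -0.247  0.969 -0.196]
 [ 0.     0.     0.     1.   ]] [[352.31337656   0.         314.85063823]
 [  0.         352.31337656 241.31302831]
 [  0.           0.           1.        ]]
cen at z0.03 [[ 0.36357529  0.19316058  0.03      ]
 [ 0.6846897   0.61196269  0.03      ]
 [ 0.68866934 -0.22195831  0.03      ]
 [-0.10852176  0.79934595  0.03      ]
 [-0.10591479 -0.42198731  0.03      ]]
[[315.58545926 140.77020973]]
```

View pics/w1.png

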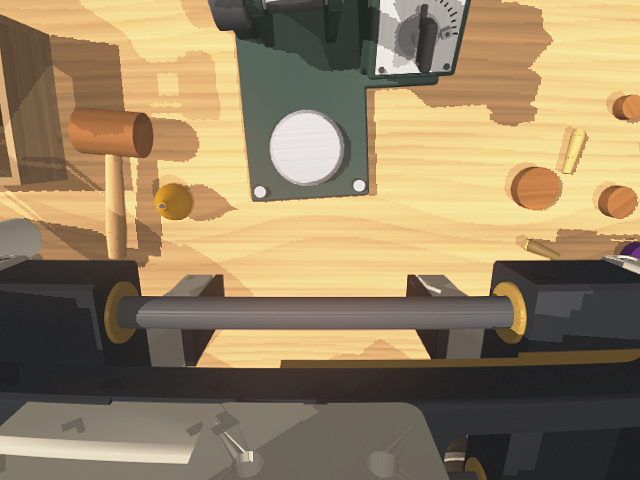

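The wrist view shows the platen at (307,148) and the plate screws at (260,191) and (359,185). The knob and scale are at upper right (425,35). The brown discs are at (536,188), (617,202) and (630,107).

```bash
python3 - <<'E'
from h import *
o=ctrl.get_obs(); print(o['joint_pos'].round(1))
T=np.load('w1.npz')['T']; s=ctrl.snapshot('wrist'); g=s['pixels']
def ell(mask,off,z,lo=None):
    c=max(cv2.findContours(mask,0,1)[0],key=cv2.contourArea)+off; h=cv2.convexHull(c).reshape(-1,2)
    w=pix2z(s,h,z,T); (cx,cy),r=cv2.minEnclosingCircle(w[:,:2].astype('f')); return np.round([cx,cy,r],4),cv2.fitEllipse(h)
x0,y0=262,100; roi=g[y0:192,x0:352]; m=cv2.inRange(roi,(140,140,140),(255,255,255)); m=cv2.morphologyEx(m,cv2.MORPH_OPEN,np.ones((7,7),np.uint8)); print('platen',ell(m,[x0,y0],.03))
sc=pix2z(s,[[260.5,191.5],[359.5,185.5]],.016,T); print('screws',sc,'mid',sc.mean(0))
d=sc[0]-sc[1]; print('yaw',np.degrees(np.arctan2(-d[0],d[1])))
for l in('disc_large','disc_middle','disc_small','peg2','knob_bar','stop_dog','knob_lug'):
    for q in ctrl.outline_of(s,l)[:4]:
        m=q['pixels'].astype('uint8'); print(l,round(q['confidence'],2),cv2.boundingRect(m),ell(m,[0,0],.02 if 'disc' in l else .01))
cv2.imwrite('pics/w1c.png',cv2.resize(g[0:110,360:470],None,fx=5,fy=5,interpolation=2))
E
```

```text
[ 49.8  -3.3 -11.   -0.  -82.3  40.4]
platen (array([0.491 , 0.2132, 0.0495]), ((304.8319091796875, 146.66282653808594), (70.93017578125, 74.25493621826172), 5.816559791564941))
screws [[0.43066315 0.27780853 0.016     ]
 [0.43959878 0.13773664 0.016     ]] mid [0.43513097 0.20777258 0.016     ]
yaw 3.6501345692405596
disc_large 0.8 (511, 167, 47, 43) (array([ 0.4382, -0.1127,  0.0354]), ((534.107177734375, 187.6448516845703), (42.70450210571289, 47.81894302368164), 69.252685546875))
disc_middle 0.77 (598, 185, 39, 33) (array([ 0.4207, -0.2459,  0.0309]), ((617.0713500976562, 201.4085693359375), (32.90207290649414, 38.694236755371094), 78.3292236328125))
disc_middle 0.76 (620, 244, 20, 14) (array([ 0.3427, -0.2853,  0.0183]), ((633.5694580078125, 250.68362426757812), (13.969099998474121, 27.298221588134766), 85.27120971679688))
disc_middle 0.36 (68, 107, 85, 152) (array([0.4423, 0.4886, 0.1109]), ((111.4008560180664, 174.63330078125), (99.9911880493164, 166.05796813964844), 176.15724182128906))
disc_small 0.95 (612, 95, 28, 25) (array([ 0.5536, -0.2347,  0.0229]), ((628.0332641601562
[... 564 characters left out ...]
7734), 17.39098358154297))
knob_bar 0.98 (410, 4, 29, 69) (array([0.6337, 0.0556, 0.0424]), ((424.2924499511719, 38.207088470458984), (28.18191146850586, 68.89826202392578), 1.818369746208191))
knob_bar 0.31 (599, 185, 38, 32) (array([ 0.4216, -0.2554,  0.031 ]), ((616.9558715820312, 200.89828491210938), (32.14414596557617, 37.90449905395508), 81.35292053222656))
stop_dog 0.58 (398, 13, 55, 45) (array([0.6374, 0.0688, 0.0274]), ((414.1064147949219, 34.88900375366211), (31.042863845825195, 43.35499954223633), 12.744644165039062))
knob_lug 0.68 (411, 4, 28, 69) (array([0.6336, 0.0569, 0.0422]), ((424.6265563964844, 38.05292892456055), (25.877283096313477, 69.95292663574219), 4.00855016708374))
```

View pics/w1c.png

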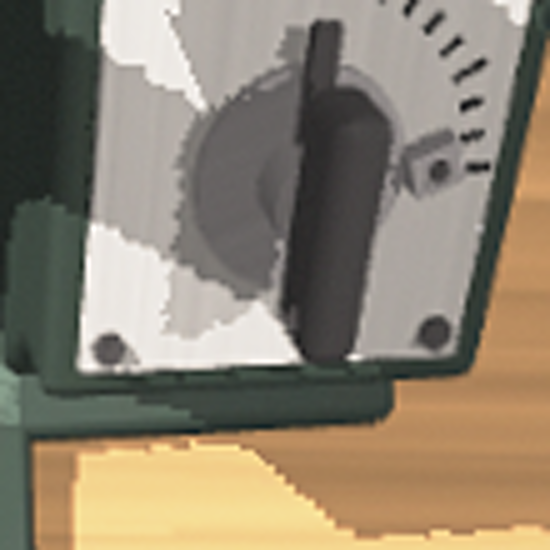

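Call:
carry_out --pt "0 0 -11 20 -60 0 0" --pt "0 0 -21 20 -120 -20 0" --pt "0 0 -32 20 -180 -50 0" --pt "0 0 -42 20 -230 -80 0" --pt "0 0 -53 20 -280 -110 0" --pt "0 0 -64 20 -315 -150 0" --pt "0 0 -74 20 -315 -170 0" --pt "0 0 -85 20 -315 -170 0" --pt "0 0 -95 20 -315 -170 0" --pt "0 0 -106 20 -315 -170 0" --pt "0 0 -116 20 -315 -170 0" --pt "0 0 -127 20 -315 -170 0" --pt "0 0 -137 20 -315 -170 0" --pt "0 0 -148 20 -315 -170 0" --pt "0 0 -158 20 -315 -170 0" --pt "0 0 -169 20 -315 -170 0" --pt "0 0 -179.8 20 -315 -170 0" --pt "0 0 -179.8 20 -315 -170 0"

```text
clock: 5.9
tool_pos: [0.4407, -0.1145, 0.1508]
orientation: [-180.0, 0.0, 90.4]
force: [-0.2, 0.4, -1.5]
opening: 0.0875
```

```bash
cat >> h.py <<'E'
def circ(s,T,c0,r,z,box=1.6):
    """fit world circle (radius r, height z, brown or platen top) by max edge contrast along projected rim"""
    from scipy.optimize import minimize
    g=cv2.GaussianBlur(s['pixels'],(3,3),0).astype(np.float32); a=np.linspace(0,2*np.pi,120,endpoint=False)
    def ring(c,rr): 
        uv=proj(s,np.c_[c[0]+rr*np.cos(a),c[1]+rr*np.sin(a),0*a+z],T).astype('f'); return cv2.remap(g,uv[:,0].copy(),uv[:,1].copy(),1)
    f=lambda c:-np.mean(np.minimum(np.abs(ring(c,r+.0015)-ring(c,r-.0015)).sum(2),90))
    G=[(f((c0[0]+i*.001,c0[1]+j*.001)),i,j) for i in range(-12,13) for j in range(-12,13)]
    b=min(G); m=minimize(f,[c0[0]+b[1]*.001,c0[1]+b[2]*.001],method='Nelder-Mead',options=dict(initial_simplex=[[c0[0]+b[1]*.001+p,c0[1]+b[2]*.001+q] for p,q in((0,0),(.001,0),(0,.001))]))
    return m.x.round(4),round(m.fun,1)
def draw(s,T,L,fn):
    g=s['pixels'].copy(); a=np.linspace(0,2*np.pi,60)
    for c,r,z in L: cv2.polylines(g,[proj(s,np.c_[c[0]+r*np.cos(a),c[1]+r*np.sin(a),0*a+z],T).astype(int).reshape(-1,1,2)],True,(255,255,0),1)
    cv2.imwrite(fn,g)
E
python3 - <<'E'
from h import *
T=pose(); s=ctrl.snapshot('wrist'); print(T[:3].round(3), ctrl.get_obs()['joint_pos'].round(1))
L=[]
for l,r,c0 in(('disc_large',.031,(.438,-.115)),('disc_middle',.024,(.42,-.248)),('disc_small',.017,(.554,-.24))):
    print(l,[(np.round(d['centre'],3),round(d['confidence'],2)) for d in ctrl.search_frame(s,l)])
    c,f=circ(s,T,c0,r,.02); print(c,f); L.append((c,r,.02))
draw(s,T,L,'pics/w2.png')
E
```

```text
[[-0.008  1.    -0.     0.441]
 [ 1.     0.008 -0.    -0.114]
 [-0.    -0.    -1.     0.151]] [ 10.4   1.1 -29.    0.  -59.9 -99.8]
disc_large [(array([ 0.439, -0.122,  0.024]), 0.86)]
[ 0.4374 -0.1201] -80.0
disc_middle [(array([ 0.332, -0.305,  0.019]), 0.87), (array([ 0.297, -0.222,  0.014]), 0.8), (array([ 0.49 , -0.172,  0.017]), 0.72), (array([ 0.418, -0.252,  0.022]), 0.59)]
[ 0.4196 -0.2543] -79.9
disc_small []
[ 0.5578 -0.2365] -39.7
```

View pics/w2.png

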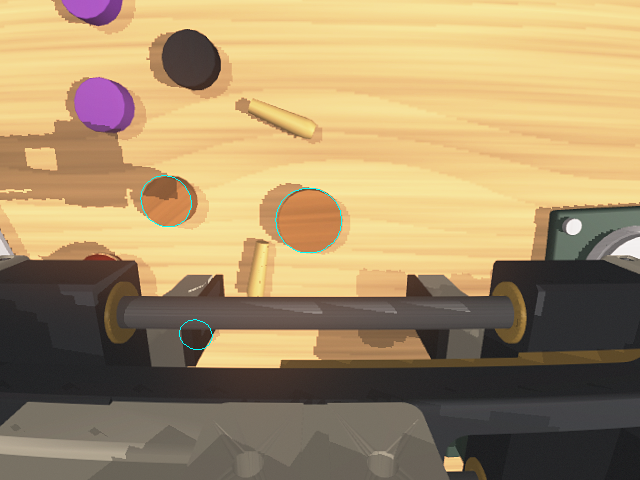

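Call:
carry_out --pt "0 0 0 -3.5 -5.6 -50 0" --pt "0 0 0 -3.5 -5.6 -105 0" --pt "0 0 0 -3.5 -5.6 -135 0" --pt "0 0 0 -3.5 -5.6 -146 0" --pt "0 0 0 -3.5 -5.6 -146 0" --pt "0 0 0 -3.5 -5.6 -146 1" --pt "0 0 0 -3.5 -5.6 -146 1" --pt "0 0 0 -3.5 -5.6 -146 1" --pt "0 0 0 -3.5 -5.6 -146 1" --pt "0 0 0 -3.5 -5.6 -146 1" --pt "0 0 0 -3.5 -5.6 -146 1"

```text
clock: 7.48
tool_pos: [0.4371, -0.1202, 0.0048]
orientation: [-180.0, 0.0, 90.4]
force: [-0.3, -0.5, -0.5]
opening: 0.0332
```

```bash
python3 - <<'E'
from h import *
print(ctrl.get_obs()['opening'],ctrl.get_obs()['force'])
s=ctrl.snapshot('wrist'); cv2.imwrite('pics/w3.png',s['pixels'][100:400,150:500]);print(ctrl.get_obs()['opening'])
E
```

```text
0.03315132147815988 [-0.33333684 -0.49355359 -0.50332443]
0.029090333206071513
```

View pics/w3.png

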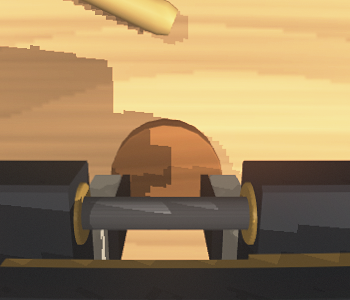

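The disc shows between and ahead of the fingers, around (315,265) in full-frame pixels, so it was not gripped: it has slid out toward the robot. I'll measure where it is.

```bash
python3 - <<'E'
from h import *
T=pose(); s=ctrl.snapshot('wrist'); print(T[:3,3],ctrl.get_obs()['opening'])
for l in('disc_large',):
    for d in ctrl.outline_of(s,l)[:2]:
        m=d['pixels'].astype('uint8'); c=max(cv2.findContours(m,0,1)[0],key=cv2.contourArea); print(d['confidence'],cv2.boundingRect(c))
    print([(np.round(d['centre'],3),round(d['confidence'],2)) for d in ctrl.search_frame(s,l)])
for z in (.02,.024):
  for c0 in((.437,-.12),(.42,-.12),(.40,-.12)): print(z,circ(s,T,c0,.031,z))
t=ctrl.snapshot('top'); print([(np.round(d['centre'],3),round(d['confidence'],2)) for d in ctrl.search_frame(t,'disc_large')])
E
```

```text
[ 0.43713421 -0.12015862  0.00473722] 0.02519380711452555
0.75 (261, 219, 111, 78)
[(array([ 0.429, -0.12 ,  0.024]), 0.67)]
0.02 (array([ 0.4381, -0.1191]), np.float64(-58.1))
0.02 (array([ 0.4304, -0.1285]), np.float64(-37.8))
0.02 (array([ 0.388 , -0.1169]), np.float64(-32.2))
0.024 (array([ 0.4366, -0.1195]), np.float64(-58.6))
0.024 (array([ 0.4366, -0.1195]), np.float64(-58.6))
0.024 (array([ 0.3874, -0.1162]), np.float64(-31.5))
[(array([ 0.417, -0.123,  0.02 ]), 0.39)]
```

```bash
python3 - <<'E'
from h import *
T=pose(); s=ctrl.snapshot('wrist'); print(ctrl.get_obs()['opening'])
print(pix2z(s,[[316,219],[316,225],[261,270],[372,270],[316,297]],.02,T).round(4))
print(proj(s,[T[:3,3],T[:3,3]+[0,0,.02],[.406,-.12,.02],[.468,-.12,.02],[.468,-.12,.0]],T))
t=ctrl.snapshot('top'); g=t['pixels']; u,v=proj(t,[[.437,-.12,.02]])[0].astype(int); print(u,v)
im=np.hstack([cv2.resize(s['pixels'][180:360,200:440],(480,360)),cv2.resize(g[v-30:v+30,u-25:u+25],(300,360),interpolation=2)]); cv2.imwrite('pics/c4.png',im)
E
```

```text
0.005297764590247313
[[ 0.4044 -0.1197  0.02  ]
 [ 0.4076 -0.1197  0.02  ]
 [ 0.4326 -0.1492  0.02  ]
 [ 0.4321 -0.0892  0.02  ]
 [ 0.448  -0.1193  0.02  ]]
[[314.72616763 269.30724828]
 [314.72188194 281.43051027]
 [315.41005912 221.9915931 ]
 [314.55508964 329.71442174]
 [314.5737174  314.06609807]]
358 261
```

View pics/c4.png

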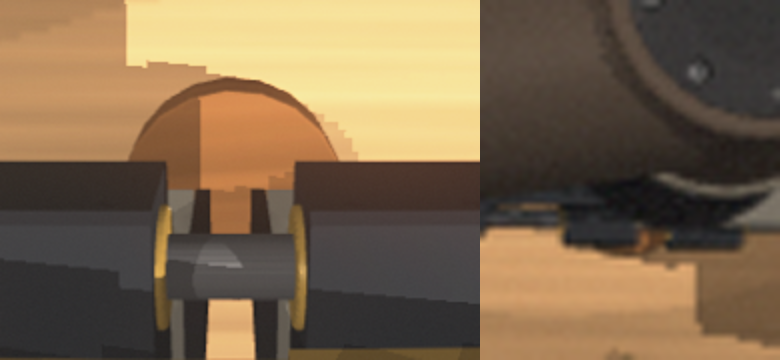

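The fingers seem to have shut to 5 mm while the disc still shows in place at (0.437, -0.12). I'll lift a little to find out why.

Call:
carry_out --pt "0 0 0 0 0 10 1" --pt "0 0 0 0 0 30 1" --pt "0 0 0 0 0 60 1" --pt "0 0 0 0 0 60 1"

```text
clock: 8.38
tool_pos: [0.4391, -0.12, 0.0675]
orientation: [179.7, -0.0, 90.4]
force: [1.1, -0.1, -0.2]
opening: 0.0003
```

```bash
python3 - <<'E'
from h import *
T=pose(); s=ctrl.snapshot('wrist'); print(T[:3,3],ctrl.get_obs()['opening'],ctrl.get_obs()['force'])
print(circ(s,T,(.437,-.12),.031,.02))
t=ctrl.snapshot('side'); u,v=proj(t,[[.437,-.12,.04]])[0].astype(int); g=t['pixels']; print(u,v)
im=np.hstack([cv2.resize(s['pixels'][160:360,200:440],(432,360)),cv2.resize(g[v-40:v+40,u-40:u+40],(360,360),interpolation=2)]); cv2.imwrite('pics/c5.png',im)
E
```

```text
[ 0.43912134 -0.12000042  0.06746988] 0.0009828928092220838 [-0.25452855  0.40894383 -0.03894254]
(array([ 0.4354, -0.1196]), np.float64(-58.2))
320 317
```

View pics/c5.png

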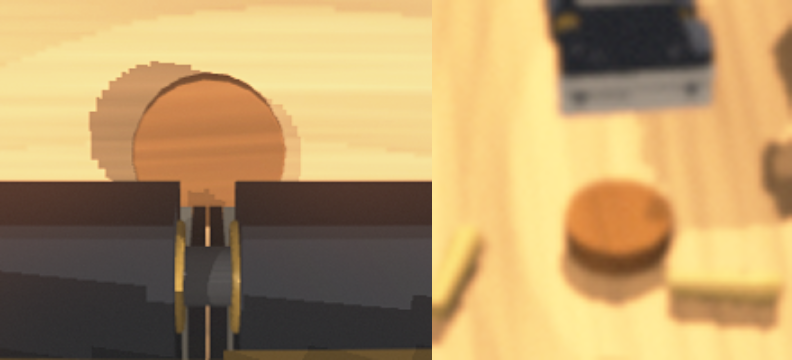

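```bash
python3 - <<'E'
from h import *
T=pose(); t=ctrl.snapshot('side')
for z in (0,.02,.04,.06,.0675,.08,.1,.12,.14): print(z,proj(t,[[.439,-.12,z]])[0].round(1))
print(ctrl.pinch_z, [a for a in dir(ctrl) if a[0]!='_'])
s=ctrl.snapshot('wrist'); u,v=proj(t,[[.439,-.12,.08]])[0].astype(int)
g=t['pixels'][v-75:v+75,u-75:u+75].copy(); 
cv2.imwrite('pics/c6.png',cv2.resize(g,None,fx=4,fy=4,interpolation=2)); print(u,v)
E
```

```text
0 [321.6 329.6]
0.02 [321.6 323.8]
0.04 [321.6 317.9]
0.06 [321.6 311.9]
0.0675 [321.6 309.7]
0.08 [321.6 305.9]
0.1 [321.6 299.7]
0.12 [321.6 293.4]
0.14 [321.7 287. ]
0.0188 ['PlanningError', 'close_job', 'get_obs', 'outline_of', 'pinch_z', 'search_frame', 'snapshot']
321 305
```

View pics/c6.png

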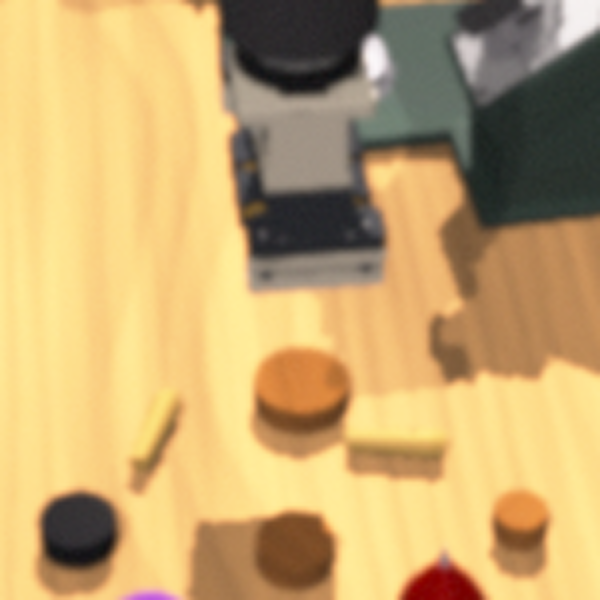

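```bash
python3 - <<'E'
from h import *
t=ctrl.snapshot('side')
for z in (.10,.1335,.15,.175): print(z,proj(t,[[.40,-.217,z],[.478,-.217,z],[.439,-.12,z]]).round(0).tolist())
o=ctrl.get_obs();print(o['joint_pos'].round(2),o['tool_pos'])
E
```

```text
0.1 [[309.0, 328.0], [343.0, 326.0], [322.0, 300.0]]
0.1335 [[309.0, 317.0], [343.0, 315.0], [322.0, 289.0]]
0.15 [[309.0, 312.0], [343.0, 310.0], [322.0, 284.0]]
0.175 [[309.0, 304.0], [344.0, 301.0], [322.0, 276.0]]
[ 9.660e+00  6.750e+00 -3.607e+01 -1.000e-02 -4.725e+01 -9.928e+01] [ 0.43656631 -0.12020797  0.06427252]
```

Call:
carry_out --pt "0 0 0 -2 0 0 0" --pt "0 0 0 -2 0 0 0" --pt "0 0 0 -2 0 0 0" --pt "0 0 0 -2 0 0 0" --pt "0 0 0 -2 0 -20 0" --pt "0 0 0 -2 0 -40 0" --pt "0 0 0 -2 0 -60 0" --pt "0 0 0 -2 0 -61 0" --pt "0 0 0 -2 0 -62 0" --pt "0 0 0 -2 0 -63 0" --pt "0 0 0 -2 0 -63 0"

```text
clock: 10.0
tool_pos: [0.4356, -0.1201, 0.0023]
orientation: [179.9, -0.0, 90.4]
force: [0.4, -0.2, -0.2]
opening: 0.0875
```

The tip depth seen by the wrist camera and the body height seen from the side both put the real fingertips about 40 mm short of the reported TCP. I'll probe downwards gently with the fingers open to confirm.

Call:
carry_out --pt "0 0 0 2 0 -4 0" --pt "0 0 0 2 0 -8 0" --pt "0 0 0 2 0 -12 0" --pt "0 0 0 2 0 -15 0"

```text
clock: 10.5
tool_pos: [0.4369, -0.1202, -0.0137]
orientation: [-180.0, 0.0, 90.4]
force: [-0.3, -0.7, 0.7]
opening: 0.0876
```

Call:
carry_out --pt "0 0 0 0 0 -5 0" --pt "0 0 0 0 0 -10 0" --pt "0 0 0 0 0 -15 0" --pt "0 0 0 0 0 -18 0" --pt "0 0 0 0 0 -20 0" --pt "0 0 0 0 0 -20 0"

```text
clock: 11.25
tool_pos: [0.4371, -0.1202, -0.0333]
orientation: [-180.0, 0.0, 90.4]
force: [0.2, -0.1, -0.3]
opening: 0.0874
```

Call:
carry_out --pt "0 0 0 0 0 0 1" --pt "0 0 0 0 0 0 1" --pt "0 0 0 0 0 0 1" --pt "0 0 0 0 0 0 1" --pt "0 0 0 0 0 0 1"

```text
clock: 11.88
tool_pos: [0.4373, -0.1201, -0.0331]
orientation: [180.0, -0.0, 90.4]
force: [-0.2, -0.4, 1.5]
opening: 0.0613
```

Gripped at 61 mm, so the 41 mm offset is confirmed. I'll measure the platen and small disc from the saved w1 and top1 pictures.

```bash
python3 - <<'E'
from h import *
s=ctrl.snapshot('wrist'); T=np.load('w1.npz')['T']; s['pixels']=cv2.imread('pics/w1.png')
L=[]
for n,c0,r,z in(('platen',(.495,.208),.045,.03),('large',(.438,-.12),.031,.02),('mid',(.42,-.254),.024,.02),('small',(.554,-.24),.017,.02)):
    c,f=circ(s,T,c0,r,z); print('w1',n,c,f); L.append((c,r,z))
draw(s,T,L,'pics/w1d.png')
t=ctrl.snapshot('top'); t['pixels']=cv2.imread('pics/top1.png')
for n,c0,r,z in(('platen',(.495,.208),.045,.03),('large',(.438,-.12),.031,.02),('mid',(.42,-.254),.024,.02),('small',(.554,-.24),.017,.02)): print('top',n,circ(t,None,c0,r,z))
E
```

```text
w1 platen [0.4929 0.2147] -87.6
w1 large [ 0.4404 -0.1188] -70.6
w1 mid [ 0.4226 -0.2541] -85.5
w1 small [ 0.555  -0.2275] -63.3
top platen (array([0.4904, 0.2158]), np.float64(-72.8))
top large (array([ 0.4359, -0.1167]), np.float64(-46.4))
top mid (array([ 0.4179, -0.2507]), np.float64(-47.0))
top small (array([ 0.552 , -0.2409]), np.float64(-41.2))
```

Call:
carry_out --pt "0 0 0 0 0 25 1" --pt "0 0 0 0 0 60 1" --pt "0 0 0 10 60 110 1" --pt "0 0 0 20 120 140 1" --pt "0 0 0 30 180 160 1" --pt "0 0 0 40 240 160 1" --pt "0 0 0 50 290 160 1" --pt "0 0 0 55 325 160 1" --pt "0 0 0 55 325 160 1" --pt "0 0 0 55 325 160 1"

```text
clock: 13.22
tool_pos: [0.4916, 0.2045, 0.1262]
orientation: [-179.9, 0.0, 90.4]
force: [0.4, -0.4, -0.0]
opening: 0.0614
```

Call:
carry_out --pt "0 0 0 0 10.5 -40 1" --pt "0 0 0 0 10.5 -90 1" --pt "0 0 0 0 10.5 -115 1" --pt "0 0 0 0 10.5 -123 1" --pt "0 0 0 0 10.5 -126 1" --pt "0 0 0 0 10.5 -128 1" --pt "0 0 0 0 10.5 -128 1"

```text
clock: 14.1
tool_pos: [0.4926, 0.2157, -0.0004]
orientation: [179.9, -0.1, 90.4]
force: [-0.2, -0.3, 0.5]
opening: 0.0613
```

Call:
carry_out --pt "0 0 0 0 0 -1.5 1" --pt "0 0 0 0 0 -1.5 1" --pt "0 0 0 0 0 -1.5 0" --pt "0 0 0 0 0 -1.5 0" --pt "0 0 0 0 0 -1.5 0" --pt "0 0 0 0 0 -1.5 0" --pt "0 0 0 0 0 20 0" --pt "0 0 0 0 0 60 0" --pt "0 0 0 0 0 110 0" --pt "0 0 0 0 0 150 0" --pt "0 0 0 0 0 150 0"

```text
clock: 15.48
tool_pos: [0.494, 0.2167, 0.1524]
orientation: [179.7, -0.2, 90.4]
force: [0.7, 1.0, -0.7]
opening: 0.0874
```

```bash
python3 - <<'E'
from h import *
T=pose(); s=ctrl.snapshot('wrist'); print(T[:3,3])
a=circ(s,T,(.4925,.2155),.031,.05);b=circ(s,T,(.492,.215),.045,.03); print(a,b); draw(s,T,[(a[0],.031,.05),(b[0],.045,.03)],'pics/w5.png')
print([(np.round(d['centre'],3),round(d['confidence'],2)) for d in ctrl.search_frame(s,'disc_large')])
E
```

```text
[0.49395931 0.21668241 0.15236258]
(array([0.4928, 0.216 ]), np.float64(-90.0)) (array([0.4918, 0.2112]), np.float64(-70.6))
[(array([0.492, 0.214, 0.054]), 0.58)]
```

View pics/w5.png

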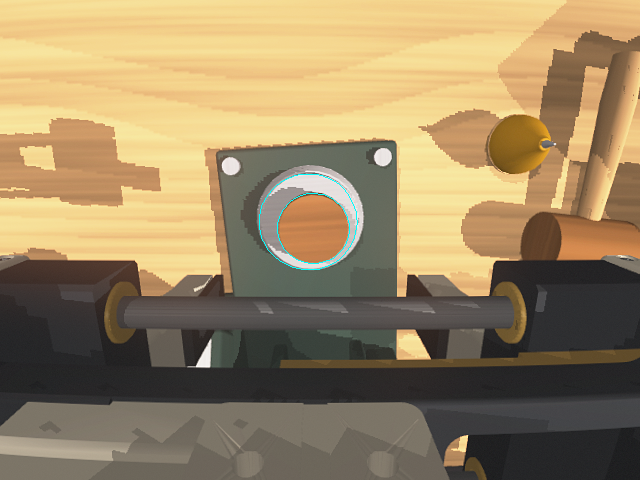

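Call:
carry_out --pt "0 0 0 -20 -60 0 1e-09" --pt "0 0 0 -40 -120 0 0" --pt "0 0 0 -55 -180 0 0" --pt "0 0 0 -74 -240 0 0" --pt "0 0 0 -74 -300 -20 0" --pt "0 0 0 -74 -360 -40 0" --pt "0 0 0 -74 -420 -60 0" --pt "0 0 0 -74 -471 -70 0" --pt "0 0 0 -74 -471 -70 0" --pt "0 0 0 -74 -471 -70 0"

```text
clock: 16.82
tool_pos: [0.417, -0.2556, 0.0775]
orientation: [-179.9, -0.0, 90.3]
force: [0.3, 0.1, 0.2]
opening: 0.0874
```

```bash
python3 - <<'E'
from h import *
T=pose(); s=ctrl.snapshot('wrist'); print(T[:3,3])
print(circ(s,T,(.42,-.254),.024,.02)); print([(np.round(d['centre'],3),round(d['confidence'],2)) for d in ctrl.search_frame(s,'disc_middle')])
print('topred',[(np.round(d['centre'],3),round(d['confidence'],2)) for d in ctrl.search_frame(s,'top_red')])
E
```

```text
[ 0.41698841 -0.25564794  0.07754331]
(array([ 0.4186, -0.2554]), np.float64(-85.1))
[(array([ 0.259, -0.31 ,  0.017]), 0.98), (array([ 0.297, -0.222,  0.016]), 0.83), (array([ 0.418, -0.256,  0.024]), 0.61), (array([ 0.329, -0.308,  0.021]), 0.55)]
topred [(array([ 0.494, -0.313,  0.045]), 0.57)]
```

Call:
carry_out --pt "0 0 0 1.5 0 -50 0" --pt "0 0 0 1.5 0 -90 0" --pt "0 0 0 1.5 0 -106 0" --pt "0 0 0 1.5 0 -111 0" --pt "0 0 0 1.5 0 -111 0" --pt "0 0 0 1.5 0 -111 1" --pt "0 0 0 1.5 0 -111 1" --pt "0 0 0 1.5 0 -111 1" --pt "0 0 0 1.5 0 -111 1" --pt "0 0 0 1.5 0 -111 1" --pt "0 0 0 1.5 0 -111 1" --pt "0 0 0 1.5 0 -111 1"

```text
clock: 18.48
tool_pos: [0.4197, -0.2557, -0.0321]
orientation: [180.0, 0.0, 90.4]
force: [-0.2, 0.9, 3.0]
opening: 0.0472
```

Call:
carry_out --pt "0 0 0 0 0 25 1" --pt "0 0 0 0 0 70 1" --pt "0 0 0 0 50 120 1" --pt "0 0 0 0 110 160 1" --pt "0 0 0 10 170 175 1" --pt "0 0 0 20 230 175 1" --pt "0 0 0 40 290 175 1" --pt "0 0 0 55 350 175 1" --pt "0 0 0 65 410 165 1" --pt "0 0 0 74 450 140 1" --pt "0 0 0 74 471.5 100 1" --pt "0 0 0 74 471.5 70 1" --pt "0 0 0 74 471.5 58 1" --pt "0 0 0 74 471.5 56 1" --pt "0 0 0 74 471.5 56 1"

```text
clock: 20.35
tool_pos: [0.4944, 0.216, 0.0248]
orientation: [179.9, -0.1, 90.4]
force: [-0.2, -0.1, -0.6]
opening: 0.0472
```

Call:
carry_out --pt "0 0 0 -0.5 0 -4 1" --pt "0 0 0 -0.5 0 -6 1" --pt "0 0 0 -0.5 0 -6 1" --pt "0 0 0 -0.5 0 -6 1"

```text
clock: 20.85
tool_pos: [0.4932, 0.2159, 0.0179]
orientation: [180.0, -0.0, 90.4]
force: [-1.0, -0.8, 1.1]
opening: 0.0473
```

Now at seat height: release, rise, check and move on to the small disc.

Call:
carry_out --pt "0 0 0 0 0 0 0" --pt "0 0 0 0 0 0 0" --pt "0 0 0 0 0 0 0" --pt "0 0 0 0 0 0 0" --pt "0 0 0 0 0 20 0" --pt "0 0 0 0 0 60 0" --pt "0 0 0 0 0 110 0" --pt "0 0 0 0 0 135 0" --pt "0 0 0 0 0 135 0"

```text
clock: 21.98
tool_pos: [0.4943, 0.2167, 0.1552]
orientation: [179.8, -0.2, 90.4]
force: [0.6, 0.8, -0.2]
opening: 0.0876
```

```bash
python3 - <<'E'
from h import *
T=pose(); s=ctrl.snapshot('wrist'); print(T[:3,3])
print('large',circ(s,T,(.4928,.216),.031,.05),'mid',circ(s,T,(.493,.216),.024,.07)); cv2.imwrite('pics/w6.png',s['pixels'])
E
```

```text
[0.49427792 0.21673995 0.15516855]
large (array([0.4918, 0.216 ]), np.float64(-90.0)) mid (array([0.4944, 0.2162]), np.float64(-85.9))
```

Call:
carry_out --pt "0 0 0 0 -60 0 0" --pt "0 0 0 0 -120 0 0" --pt "0 0 0 0 -180 0 0" --pt "0 0 0 10 -240 0 0" --pt "0 0 0 25 -300 -10 0" --pt "0 0 0 40 -355 -30 0" --pt "0 0 0 55 -410 -50 0" --pt "0 0 0 60 -457 -60 0" --pt "0 0 0 60 -457 -60 0" --pt "0 0 0 60 -457 -60 0"

```text
clock: 23.28
tool_pos: [0.5523, -0.2411, 0.0915]
orientation: [-179.9, -0.0, 90.3]
force: [0.0, 1.4, 1.0]
opening: 0.0874
```

```bash
python3 - <<'E'
from h import *
T=pose(); s=ctrl.snapshot('wrist'); print(T[:3,3])
print(circ(s,T,(.554,-.24),.017,.02)); print([(np.round(d['centre'],3),round(d['confidence'],2)) for d in ctrl.search_frame(s,'disc_small')])
E
```

```text
[ 0.55226758 -0.24108853  0.09151426]
(array([ 0.5539, -0.2458]), np.float64(-79.6))
[(array([ 0.557, -0.244,  0.02 ]), 0.82)]
```

Call:
carry_out --pt "0 0 0 0.5 -5 -55 0" --pt "0 0 0 0.5 -5 -100 0" --pt "0 0 0 0.5 -5 -120 0" --pt "0 0 0 0.5 -5 -126 0" --pt "0 0 0 0.5 -5 -126 0" --pt "0 0 0 0.5 -5 -126 1" --pt "0 0 0 0.5 -5 -126 1" --pt "0 0 0 0.5 -5 -126 1" --pt "0 0 0 0.5 -5 -126 1" --pt "0 0 0 0.5 -5 -126 1" --pt "0 0 0 0.5 -5 -126 1" --pt "0 0 0 0.5 -5 -126 1" --pt "0 0 0 0.5 -5 -126 1"

```text
clock: 25.0
tool_pos: [0.5536, -0.2462, -0.0333]
orientation: [-180.0, 0.0, 90.4]
force: [0.3, 0.3, 0.4]
opening: 0.0335
```

Call:
carry_out --pt "0 0 0 0 0 25 1" --pt "0 0 0 0 0 80 1" --pt "0 0 0 -20 40 130 1" --pt "0 0 0 -45 90 170 1" --pt "0 0 0 -60.5 145 185 1" --pt "0 0 0 -60.5 205 190 1" --pt "0 0 0 -60.5 265 190 1" --pt "0 0 0 -60.5 325 190 1" --pt "0 0 0 -60.5 385 180 1" --pt "0 0 0 -60.5 430 160 1" --pt "0 0 0 -60.5 462 125 1" --pt "0 0 0 -60.5 462 95 1" --pt "0 0 0 -60.5 462 80 1" --pt "0 0 0 -60.5 462 75 1" --pt "0 0 0 -60.5 462 75 1" --pt "0 0 0 -60.5 462 75 1"

```text
clock: 27.0
tool_pos: [0.4939, 0.2161, 0.0429]
orientation: [179.9, -0.1, 90.4]
force: [0.1, 0.4, 0.7]
opening: 0.0331
```

Call:
carry_out --pt "0 0 0 0 0 -3 1" --pt "0 0 0 0 0 -4 1" --pt "0 0 0 0 0 -4 1" --pt "0 0 0 0 0 -4 1"

```text
clock: 27.5
tool_pos: [0.4932, 0.2159, 0.0378]
orientation: [180.0, -0.0, 90.4]
force: [-0.3, -0.1, -0.3]
opening: 0.0334
```

Call:
carry_out --pt "0 0 0 0 0 0 0" --pt "0 0 0 0 0 0 0" --pt "0 0 0 0 0 0 0" --pt "0 0 0 0 0 0 0" --pt "0 0 0 0 0 0 0" --pt "0 0 0 0 0 20 0" --pt "0 0 0 0 0 60 0" --pt "0 0 0 0 0 110 0" --pt "0 0 0 0 0 125 0" --pt "0 0 0 0 0 125 0"

```text
clock: 28.75
tool_pos: [0.4935, 0.2163, 0.1637]
orientation: [179.9, -0.1, 90.4]
force: [-0.6, -0.3, -0.3]
opening: 0.0873
```

```bash
python3 - <<'E'
from h import *
T=pose(); s=ctrl.snapshot('wrist'); print(T[:3,3])
print('large',circ(s,T,(.492,.216),.031,.05),'mid',circ(s,T,(.493,.216),.024,.07),'small',circ(s,T,(.493,.216),.017,.09)); cv2.imwrite('pics/w7.png',s['pixels'])
o=ctrl.get_obs();print(o['joint_pos'].round(1))
E
```

```text
[0.49354255 0.21627481 0.16366392]
large (array([0.492, 0.216]), np.float64(-90.0)) mid (array([0.4949, 0.2162]), np.float64(-68.8)) small (array([0.4954, 0.2156]), np.float64(-86.7))
[  44.5    8.8  -18.8   -0.   -62.5 -134.1]
```

Call:
carry_out --pt "0 0 0 -20 -55 20 0" --pt "0 0 0 -40 -110 40 0" --pt "0 0 10 -40 -150 60 0" --pt "0 0 20 -40 -150 80 0" --pt "0 0 30 -40 -150 80 0" --pt "0 0 40 -40 -150 80 0" --pt "0 0 50 -40 -150 80 0" --pt "0 0 60 -40 -150 80 0" --pt "0 0 70 -40 -150 80 0" --pt "0 0 80 -40 -150 80 0" --pt "0 0 90 -40 -150 80 0" --pt "0 0 100 -40 -150 80 0" --pt "0 0 110 -40 -150 80 0" --pt "0 0 120 -40 -150 80 0" --pt "0 0 130 -40 -150 80 0" --pt "0 0 140 -40 -150 80 0" --pt "0 0 150 -40 -150 80 0" --pt "0 0 160 -40 -150 80 0" --pt "0 0 170 -40 -150 80 0" --pt "0 0 170 -40 -150 80 0"

```text
clock: 31.3
tool_pos: [0.4525, 0.0656, 0.2411]
orientation: [179.9, -0.1, -99.7]
force: [-0.3, 0.0, -0.2]
opening: 0.0874
```

```bash
python3 - <<'E'
from h import *
T=pose(); p=np.radians(3.65); c,s_=np.cos(p),np.sin(p)
k=Ro.from_euler('z',p).apply([-np.sin(np.radians(35)),0,np.cos(np.radians(35))])
y=np.array([-s_,c,0]); X=-y; Z=-k; G=np.c_[X,np.cross(Z,X),Z]
print(k, np.degrees(Ro.from_matrix(G@T[:3,:3].T).as_rotvec()))
E
```

```text
[-0.57241297 -0.0365147   0.81915204] [ -1.76295492 -35.17340187  12.95626011]
```

Call:
carry_out --pt "-0.4 -9 3.2 25 7 0 0" --pt "-0.9 -17.6 6.5 55 14 -10 0" --pt "-1.3 -26.4 9.7 80 21 -25 0" --pt "-1.76 -35.2 13 106 28.4 -50 0" --pt "-1.76 -35.2 13 106 28.4 -50 0" --pt "-1.76 -35.2 13 106 28.4 -50 0" --pt "-1.76 -35.2 13 106 28.4 -50 0"

```text
clock: 32.17
tool_pos: [0.5635, 0.0935, 0.2033]
orientation: [-146.1, 0.1, -86.3]
force: [-0.2, -0.1, -0.5]
opening: 0.0874
```

```bash
python3 - <<'E'
from h import *
T=pose(); s=ctrl.snapshot('wrist'); print(T.round(3), ctrl.get_obs()['joint_pos'].round(1))
np.savez('w8.npz',T=T); cv2.imwrite('pics/w8raw.png',s['pixels']); g=s['pixels'].copy()
p=np.radians(3.65); P=np.array([.4925,.215,.03])+Ro.from_euler('z',p).apply([.09,-.125,.116])
R=Ro.from_euler('z',p).as_matrix()@Ro.from_euler('y',-35,degrees=True).as_matrix()  # cols: x upslope,y left,z out
for l in('knob_bar','knob_lug','stop_dog'):
    print(l,[(np.round(R.T@(np.array(d['centre'])-P),4),round(d['confidence'],2)) for d in ctrl.search_frame(s,l)])
def box(c):
    q=proj(s,P+np.array(c)@R.T,T).astype(int); cv2.polylines(g,[q.reshape(-1,1,2)],True,(255,255,0),1)
box([[x,y,.012] for x,y in((-.023,-.006),(.023,-.006),(.023,.006),(-.023,.006))])
a=np.linspace(0,6.28,40); box(np.c_[.026*np.cos(a),.026*np.sin(a),0*a-.02])
u,v=proj(s,P,T)[0].astype(int); print(u,v)
cv2.imwrite('pics/w8.png',cv2.resize(g[v-90:v+60,u-90:u+90],None,fx=4,fy=4,interpolation=2))
E
```

```text
[[ 0.064 -0.828  0.557  0.563]
 [-0.998 -0.052  0.037  0.093]
 [-0.002 -0.558 -0.83   0.203]
 [ 0.     0.     0.     1.   ]] [ 32.   -9.9 -58.3  55.2 -18.7  12.2]
knob_bar [(array([ 0.0013, -0.0015,  0.0108]), 0.69), (array([-0.1186,  0.1003, -0.0322]), 0.52)]
knob_lug [(array([ 0.0025, -0.001 ,  0.0064]), 0.94)]
stop_dog [(array([ 0.0019, -0.0109, -0.0239]), 0.71)]
314 251
```

View pics/w8.png

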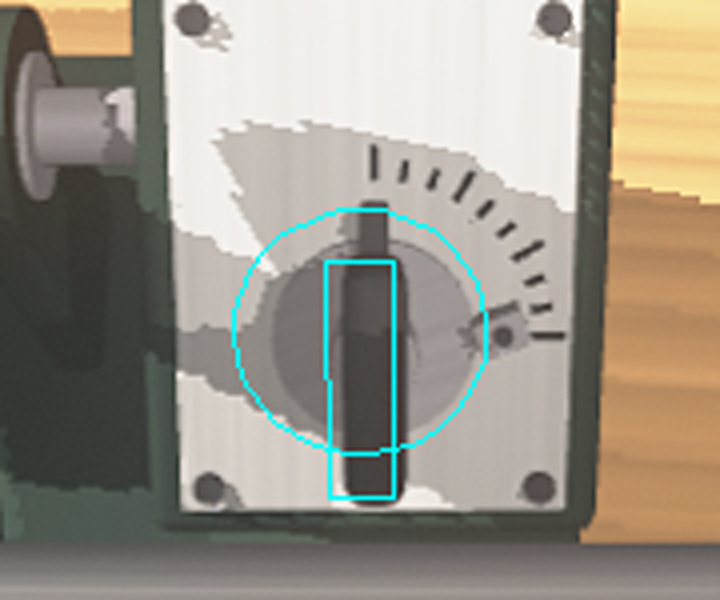

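The overlay agrees. The bar lies about 2.5 mm further right than the model, with its centre at crop column 375 against 360. The dog is centred at (500,335), so the stop should come near 70°. I'll let the arm settle and compute the approach.

Call:
carry_out --pt "0 0 0 0 0 0 0" --pt "0 0 0 0 0 0 0" --pt "0 0 0 0 0 0 0"

```text
clock: 32.75
tool_pos: [0.5642, 0.0948, 0.2046]
orientation: [-146.0, 0.1, -86.1]
force: [0.3, 0.4, -0.4]
opening: 0.0876
```

```bash
cat > k.py <<'E'
from h import *
p=np.radians(3.65); R=Ro.from_euler('z',p).as_matrix()@Ro.from_euler('y',-35,degrees=True).as_matrix()
P=np.array([.4925,.215,.03])+Ro.from_euler('z',p).apply([.09,-.125,.116])+R@[-.001,-.0025,0]
k=R[:,2]; y=R[:,1]; Z=-k; G=np.c_[-y,np.cross(Z,-y),Z]
def rep():
    T=pose(); o=ctrl.get_obs()
    print('tcp rel knob frame mm',(1e3*R.T@(T[:3,3]-P)).round(1),'to target',(1e3*(P-.049*k-T[:3,3])).round(1),'rotvec',np.degrees(Ro.from_matrix(G@T[:3,:3].T).as_rotvec()).round(2))
    print('force knob',(R.T@o['force']).round(2),'moment knob',(R.T@o['moment']).round(3),'turn',np.degrees(Ro.from_matrix(R.T@T[:3,:3]@G.T@R).as_rotvec()).round(2),o['opening'],o['clock'])
E
python3 -c "
from k import *
rep()"
```

```text
tcp rel knob frame mm [13.2  2.9 63. ] to target [ 53.5   0.5 -99.4] rotvec [-0.04 -0.97 -0.22]
force knob [-0.    0.42 -0.55] moment knob [-0.054  1.87   0.019] turn [0.21 0.96 0.12] 0.08760939881727728 32.75
```

Call:
carry_out --pt "0 -1 -0.2 20 0.2 -30 0" --pt "0 -1 -0.2 36 0.3 -62 0" --pt "0 -1 -0.2 47 0.4 -86 0" --pt "0 -1 -0.2 52 0.5 -96 0" --pt "0 -1 -0.2 53.5 0.5 -99.4 0" --pt "0 -1 -0.2 53.5 0.5 -99.4 0" --pt "0 -1 -0.2 53.5 0.5 -99.4 0" --pt "0 -1 -0.2 53.5 0.5 -99.4 0"

```text
clock: 33.75
tool_pos: [0.619, 0.1002, 0.1436]
orientation: [-148.6, -0.6, -86.6]
force: [0.6, 1.1, -0.0]
opening: 0.0874
```

```bash
python3 -c "
from k import *
rep(); print(ctrl.get_obs()['joint_pos'].round(1))
s=ctrl.snapshot('wrist'); cv2.imwrite('pics/w9.png',s['pixels'][190:370,190:440])"
```

```text
tcp rel knob frame mm [ 23.3   4.9 -18.6] to target [ -1.3  -5.  -38.3] rotvec [ 0.78 -3.59  0.29]
force knob [ 0.53  1.04 -0.4 ] moment knob [-0.016  1.717  0.075] turn [-0.62  3.64  0.08] 0.08741965335200537 33.75
[ 10.2   1.  -58.2  95.4  -4.  -11. ]
```

The arm stopped short: joints 3 and 4 are at their limits with the full 35° tilt. I'll fit a kinematic model to the poses seen so far and check which tilts can be reached for the whole turn.

```bash
cat > fk.py <<'E'
from k import *
from scipy.optimize import least_squares
def A(R_=np.eye(3),t=(0,0,0)):
    M=np.eye(4); M[:3,:3]=R_; M[:3,3]=t; return M
r=lambda a,q:Ro.from_euler(a,q,degrees=True).as_matrix()
def FK(q,m,s4=-1):
    a1,d,h,L1,L2,a3,Lt=m
    M=A(r('z',q[0]))@A(t=(a1,d,h))@A(r('y',q[1]))@A(t=(0,0,L1))@A(r('y',-q[2]))@A(t=(L2,0,a3))@A(r('x',s4*q[3]))@A(r('y',-q[4]))@A(t=(Lt,0,0))@A(r('x',-q[5]))
    M[:3,:3]=M[:3,:3]@np.array([[0,0,1],[0,-1,0],[1,0,0.]]) ; return M  # provisional tool axes
D=[([82.684,20.546,.682,0,-70.136,-16.507],(.273,.617,.188),(180,0,-113.8)),([49.8,-3.3,-11,0,-82.3,40.4],(.4205,.2006,.3206),(180,0,-89.8)),
([10.4,1.1,-29,0,-59.9,-99.8],(.4407,-.1145,.1508),(180,0,90.4)),([9.66,6.75,-36.07,0,-47.25,-99.28],(.43657,-.12021,.06427),(180,0,90.4)),([44.5,8.8,-18.8,0,-62.5,-134.1],(.4935,.2163,.1637),(180,0,90.4)),
([32,-9.9,-58.3,55.2,-18.7,12.2],(.5635,.0935,.2033),(-146.1,.1,-86.3)),([10.2,1,-58.2,95.4,-4,-11],(.619,.1002,.1436),(-148.6,-.6,-86.6))]
lim=np.array([[-176.03,176.03],[-82.01,121.73],[-58.28,71.71],[-173.87,95.51],[-174.79,-.11],[-173.66,173.66]])
def fit(s4):
    f=lambda m:np.concatenate([FK(q,m,s4)[:3,3]-p for q,p,_ in D])
    return min((least_squares(f,[0,d0,.3,.4,.4,0,lt]) for d0 in(-.19,.19) for lt in(.2,.35)),key=lambda z:z.cost)
if __name__=='__main__':
    o=ctrl.get_obs(); D.append((list(o['joint_pos']),tuple(o['tool_pos']),tuple(o['orientation'])))
    for s4 in(-1,1):
        b=fit(s4); print(s4,b.x.round(4),(b.fun.reshape(-1,3)*1e3).round(1).tolist())
        for q,p,e in D[-4:]: print((r('xyz',e).T@FK(q,b.x,s4)[:3,:3]).round(2).tolist())
E
python3 fk.py
```

```text
-1 [ 0.1577 -0.1246  0.251   0.5436  0.287   0.0336  0.506 ] [[-69.2, -8.3, 0.0], [-57.3, 36.1, -38.1], [7.9, 70.1, 22.8], [32.1, 73.6, 50.1], [-42.5, 52.1, 15.2], [21.6, -31.9, -29.0], [4.0, -150.4, -10.3], [3.8, -150.8, -10.6]]
[[-1.0, 0.0, -0.0], [0.0, -1.0, -0.0], [-0.0, -0.0, 1.0]]
[[-1.0, -0.0, -0.0], [0.0, -1.0, -0.0], [-0.0, -0.0, 1.0]]
[[-1.0, 0.0, -0.0], [-0.0, -1.0, -0.0], [-0.0, -0.0, 1.0]]
[[-1.0, -0.0, 0.0], [0.0, -1.0, -0.0], [0.0, -0.0, 1.0]]
1 [ 0.1521 -0.1762  0.2643  0.5497  0.2939  0.0292  0.5188] [[-17.8, -13.2, -0.2], [-17.6, 3.1, -36.8], [15.6, 19.1, 22.2], [38.1, 22.2, 48.8], [-6.7, 15.0, 14.7], [-93.2, 153.6, -28.4], [1.4, -131.0, -10.0], [1.1, -130.7, -10.3]]
[[-1.0, 0.0, -0.0], [0.0, -1.0, -0.0], [-0.0, -0.0, 1.0]]
[[0.22, 0.86, -0.46], [-0.92, 0.34, 0.21], [0.34, 0.38, 0.86]]
[[0.97, -0.19, -0.14], [0.19, 0.98, 0.01], [0.13, -0.04, 0.99]]
[[0.97, -0.19, -0.14], [0.19, 0.98, 0.01], [0.13, -0.04, 0.99]]
```

```bash
sed -i 's/a1,d,h,L1,L2,a3,Lt=m/a1,d,h,L1,L2,a3,Lt,w,u=m/; s/@A(r(.y.,-q\[4\]))@A(t=(Lt,0,0))/@A(t=(0,w,0))@A(r("y",-q[4]))@A(t=(Lt,0,u))/; s/\[0,d0,.3,.4,.4,0,lt\]/[0,d0,.3,.4,.4,0,lt,0,0]/' fk.py; sed -i 's/for s4 in(-1,1)/for s4 in(-1,)/' fk.py
python3 fk.py | head -1
```

```text
-1 [-6.000e-04 -5.000e-04  1.986e-01  6.011e-01  4.637e-01  1.000e-03
```

```bash
cat > ik.py <<'E'
from fk import *
from fk import D
m=fit(-1).x; C=np.diag([-1,-1,1.])
def FKt(q): 
    M=FK(q,m); M[:3,:3]=M[:3,:3]@C.T; return M
def ik(M,n=12,seed=None):
    best=None; rng=np.random.default_rng(0)
    S=[seed] if seed is not None else [rng.uniform(lim[:,0],lim[:,1]) for _ in range(n)]+[np.array(D[5][0])]
    for q0 in S:
        f=lambda q:np.r_[(FKt(q)[:3,3]-M[:3,3])*20,Ro.from_matrix(FKt(q)[:3,:3].T@M[:3,:3]).as_rotvec()*5]
        b=least_squares(f,np.clip(q0,lim[:,0]+.5,lim[:,1]-.5),bounds=(lim[:,0]+.3,lim[:,1]-.3))
        if best is None or b.cost<best.cost: best=b
    return best.x,best.cost
def grasp(delta,phi,flip=0,depth=.008,off=0):
    Q=Ro.from_rotvec(y*np.radians(delta)).as_matrix()@G
    if flip: Q=Q@np.diag([-1,-1,1])
    Q=Ro.from_rotvec(-k*np.radians(phi)).as_matrix()@Q
    return A(Q,P+Q[:,2]*(.041+depth-off))
E
python3 - <<'E'
from ik import *
print(m.round(4)); print([ (1e3*(FKt(q)[:3,3]-p)).round(1).tolist() for q,p,_ in D])
for fl in(0,1):
  for de in(-20,0,10,20,30):
    out=[]
    for ph in(0,35,75):
        q,c=ik(grasp(de,ph,fl)); out.append((ph,round(c,5),q.round(0).astype(int).tolist()))
    print(fl,de,out)
E
```

```text
[-8.000e-04 -7.000e-04  1.989e-01  6.011e-01  4.637e-01  1.200e-03
  4.170e-01 -1.912e-01  5.000e-04]
[[-0.3, 0.4, 0.3], [0.2, -0.0, 0.4], [0.1, 0.3, 0.5], [0.5, -0.0, 0.2], [-0.7, -1.0, -1.6], [-0.0, 0.1, 0.0], [-0.0, -0.1, 0.1]]
0 -20 [(0, np.float64(0.0), [-12, 6, -43, -135, -19, -124]), (35, np.float64(0.01587), [-12, 8, -56, -174, -26, -120]), (75, np.float64(0.1391), [28, 10, -58, 94, -34, -104])]
0 0 [(0, np.float64(0.16935), [10, 4, -58, 95, -4, -11]), (35, np.float64(0.16935), [10, 4, -58, 95, -4, -46]), (75, np.float64(0.16935), [10, 4, -58, 95, -4, -86])]
0 10 [(0, np.float64(0.0), [27, 5, -53, 49, -13, 20]), (35, np.float64(0.0), [26, 5, -53, 41, -7, -5]), (75, np.float64(0.02095), [26, 5, -52, 25, -1, -29])]
0 20 [(0, np.float64(0.0), [32, 10, -34, 13, -33, 52]), (35, np.float64(0.0), [25, 9, -29, -8, -31, 43]), (75, np.float64(0.0), [18, 7, -29, -30, -24, 32])]
0 30 [(0, np.float64(0.0), [29, 15, -22, 3, -49, 63]), (35, np.float64(0.0), [18, 13, -18, -19, -47, 57]), (75, np.float64(0.0), [5, 11, -20, -45, -41, 53])]
1 -20 [(0, np.float64(0.0), [-12, 6, -43, -135, -19, 56]), (35, np.float64(0.01587), [-12, 8, -56, -174, -26, 60]), (75, np.float64(0.1391), [28, 10, -58, 94, -34, 76])]
1 0 [(0, np.float64(0.21605), [18, 4, -57, 71, -6, -173]), (35, np.float64(0.16935), [10, 4, -58, 95, -4, 134]), (75, np.float64(0.16935), [10, 4, -58, 95, -4, 94])]
1 10 [(0, np.float64(0.0), [27, 5, -53, 49, -13, -160]), (35, np.float64(2e-05), [25, 5, -53, 43, -6, 173]), (75, np.float64(0.02095), [26, 5, -52, 25, -1, 151])]
1 20 [(0, np.float64(0.0), [32, 10, -34, 13, -33, -128]), (35, np.float64(0.0), [25, 9, -29, -8, -31, -137]), (75, np.float64(0.0), [18, 7, -29, -30, -24, -148])]
1 30 [(0, np.float64(0.0), [29, 15, -22, 3, -49, -117]), (35, np.float64(0.0), [18, 13, -18, -19, -47, -123]), (75, np.float64(0.0), [5, 11, -20, -45, -41, -127])]
```

```bash
python3 - <<'E'
from ik import *
for de in(14,17):
    for ph,off in((0,.06),(0,0),(35,0),(60,0),(80,0)):
        q,c=ik(grasp(de,ph,0,off=off)); print(de,ph,off,round(c,5),q.round(0).tolist())
T=pose()
def rel(M,T): print('rot',np.degrees(Ro.from_matrix(M[:3,:3]@T[:3,:3].T).as_rotvec()).round(2),'shift',(1e3*(M[:3,3]-T[:3,3])).round(1))
rel(grasp(17,0,off=.06),T); rel(grasp(17,0),grasp(17,0,off=.06)); print('k*40mm',40*k)
E
```

```text
14 0 0.06 0.0 [35.0, 1.0, -40.0, 20.0, -32.0, 43.0]
14 0 0 0.0 [32.0, 7.0, -44.0, 27.0, -22.0, 38.0]
14 35 0 0.0 [29.0, 6.0, -40.0, 8.0, -19.0, 25.0]
14 60 0 0.0 [28.0, 6.0, -40.0, -2.0, -14.0, 11.0]
14 80 0 0.0 [27.0, 5.0, -43.0, -3.0, -7.0, -6.0]
17 0 0.06 0.0 [34.0, 3.0, -35.0, 15.0, -37.0, 49.0]
17 0 0 0.0 [32.0, 8.0, -39.0, 18.0, -28.0, 46.0]
17 35 0 0.0 [27.0, 8.0, -34.0, -2.0, -26.0, 36.0]
17 60 0 0.0 [24.0, 7.0, -33.0, -14.0, -21.0, 26.0]
17 80 0 0.0 [22.0, 6.0, -34.0, -23.0, -17.0, 17.0]
rot [-0.26 13.37  0.23] shift [-32.8  -6.8  12.4]
rot [0. 0. 0.] shift [ 18.5   1.2 -57.1]
k*40mm [-22.89651869  -1.46058803  32.76608177]
```

Call:
carry_out --pt "0 0 0 -20 -2 25 0" --pt "0 0 0 -40 -5 45 0" --pt "0 7 0 -40 -6.8 45 0" --pt "-0.26 13.4 0.2 -36 -6.8 30 0" --pt "-0.26 13.4 0.2 -32.8 -6.8 12.4 0" --pt "-0.26 13.4 0.2 -32.8 -6.8 12.4 0" --pt "-0.26 13.4 0.2 -32.8 -6.8 12.4 0" --pt "-0.26 13.4 0.2 -32.8 -6.8 12.4 0"

```text
clock: 34.8
tool_pos: [0.5862, 0.0912, 0.1557]
orientation: [-162.0, -0.1, -86.5]
force: [-0.6, 0.1, 0.4]
opening: 0.0876
```

```bash
cat >> ik.py <<'E'
def rel(M,T=None):
    T=pose() if T is None else T; print('rot',np.degrees(Ro.from_matrix(M[:3,:3]@T[:3,:3].T).as_rotvec()).round(2),'shift',(1e3*(M[:3,3]-T[:3,3])).round(1))
E
python3 - <<'E'
from ik import *
rel(grasp(17,0,off=.06)); rel(grasp(17,0)); print(ctrl.get_obs()['joint_pos'].round(0),ctrl.get_obs()['force'])
T=pose(); s=ctrl.snapshot('wrist'); 
print('bar in knob frame mm',[((1e3*R.T@(np.array(d['centre'])-P)).round(1),round(d['confidence'],2)) for d in ctrl.search_frame(s,'knob_bar')])
for d in ctrl.outline_of(s,'knob_bar')[:1]:
    mk=d['pixels'].astype('uint8'); print(cv2.boundingRect(mk))
c=[[x,yy,z] for x in(-.023,.023) for yy in(-.006,.006) for z in(-.012,.012)]
q=proj(s,P+np.array(c)@R.T,T); print('pred bbox',q.min(0),q.max(0)); cv2.imwrite('pics/w10.png',s['pixels'])
E
```

```text
rot [0.12 0.01 0.13] shift [0.  2.  0.2]
rot [0.12 0.01 0.13] shift [ 18.5   3.2 -56.9]
[ 34.   3. -35.  15. -37.  49.] [-0.64748347  0.0781051   0.3650373 ]
bar in knob frame mm [(array([10.5,  2. ,  7.1]), 0.73)]
(297, 202, 28, 95)
pred bbox [300.41061922 217.92190209] [322.1755316  301.82090612]
```

Call:
carry_out --pt "0 0 0 9 2.5 -27 0" --pt "0 0 0 15 3 -46 0" --pt "0 0 0 18 3.2 -55 0" --pt "0 0 0 18.5 3.2 -56.9 0" --pt "0 0 0 18.5 3.2 -56.9 0" --pt "0 0 0 18.5 3.2 -56.9 0"

```text
clock: 35.7
tool_pos: [0.6051, 0.0959, 0.0993]
orientation: [-162.0, 0.0, -86.4]
force: [-0.3, -0.0, 0.3]
opening: 0.0876
```

```bash
python3 - <<'E'
from ik import *
rel(grasp(17,0)); rep()
E
```

```text
rot [-0.02 -0.02  0.1 ] shift [-0.4 -1.5 -0.5]
tcp rel knob frame mm [-13.7   1.5 -46.7] to target [12.6 -0.7  6. ] rotvec [  1.05 -16.98   0.09]
force knob [-0.01 -0.02  0.42] moment knob [-0.025  1.009  0.038] turn [-0.02 17.02 -0.09] 0.08761080069701306 35.7
```

Now close on the bar.

Call:
carry_out --pt "0 0 0 0 -1.3 0 1" --pt "0 0 0 0 -1.3 0 1" --pt "0 0 0 0 -1.3 0 1" --pt "0 0 0 0 -1.3 0 1" --pt "0 0 0 0 -1.3 0 1" --pt "0 0 0 0 -1.3 0 1" --pt "0 0 0 0 -1.3 0 1" --pt "0 0 0 0 -1.3 0 1" --pt "0 0 0 0 -1.3 0 1" --pt "0 0 0 0 -1.3 0 1" --pt "0 0 0 0 -1.3 0 1"

```text
clock: 37.08
tool_pos: [0.605, 0.0945, 0.0986]
orientation: [-162.1, -0.0, -86.5]
force: [2.6, -1.0, 1.7]
opening: 0.0127
```

```bash
python3 - <<'E'
from ik import *
rep()
T=pose(); 
# force-moment at pinch
# rotate rigidly about axis k through gripped point: compute per-phi shift & rot from T
def turn(ph,T):
    Q=Ro.from_rotvec(-k*np.radians(ph)); c=P.copy()
    return np.degrees(Q.as_rotvec()).round(2),(1e3*(Q.apply(T[:3,3]-c)+c-T[:3,3])).round(2)
for ph in range(5,81,5): print(ph,*turn(ph,T))
E
```

```text
tcp rel knob frame mm [-14.2   0.  -47.2] to target [12.6  0.8  6.6] rotvec [  1.07 -17.03   0.1 ]
force knob [ 2.99 -1.21 -0.06] moment knob [-0.593  0.155  0.232] turn [-0.05 17.06 -0.09] 0.012694376200088314 37.075
5 [ 2.86  0.18 -4.1 ] [-0.03  1.23  0.03]
10 [ 5.72  0.37 -8.19] [0.03 2.47 0.13]
15 [  8.59   0.55 -12.29] [0.17 3.68 0.28]
20 [ 11.45   0.73 -16.38] [0.4  4.88 0.5 ]
25 [ 14.31   0.91 -20.48] [0.72 6.04 0.77]
30 [ 17.17   1.1  -24.57] [1.12 7.16 1.1 ]
35 [ 20.03   1.28 -28.67] [1.6  8.23 1.49]
40 [ 22.9    1.46 -32.77] [2.16 9.25 1.92]
45 [ 25.76   1.64 -36.86] [ 2.78 10.2   2.4 ]
50 [ 28.62   1.83 -40.96] [ 3.48 11.08  2.92]
55 [ 31.48   2.01 -45.05] [ 4.23 11.88  3.49]
60 [ 34.34   2.19 -49.15] [ 5.04 12.59  4.09]
65 [ 37.21   2.37 -53.24] [ 5.91 13.21  4.72]
70 [ 40.07   2.56 -57.34] [ 6.81 13.74  5.37]
75 [ 42.93   2.74 -61.44] [ 7.75 14.17  6.05]
80 [ 45.79   2.92 -65.53] [ 8.72 14.49  6.74]
```

Call:
carry_out --pt "2.86 0.18 -4.1 0 1.2 0 1" --pt "5.72 0.37 -8.2 0 2.5 0.1 1" --pt "8.6 0.55 -12.3 0.2 3.7 0.3 1" --pt "11.45 0.73 -16.4 0.4 4.9 0.5 1" --pt "14.3 0.91 -20.5 0.7 6 0.8 1" --pt "17.2 1.1 -24.6 1.1 7.2 1.1 1" --pt "20 1.28 -28.7 1.6 8.2 1.5 1" --pt "22.9 1.46 -32.8 2.2 9.3 1.9 1" --pt "22.9 1.46 -32.8 2.2 9.3 1.9 1"

```text
clock: 38.2
tool_pos: [0.6072, 0.1037, 0.1006]
orientation: [-168.9, 21.6, -121.0]
force: [1.5, 0.4, 0.2]
opening: 0.013
```

```bash
python3 - <<'E'
from ik import *
rep(); T=pose(); Q=Ro.from_rotvec(-k*np.radians(40))
def turn(ph,T):
    Q=Ro.from_rotvec(-k*np.radians(ph)); return np.degrees(Q.as_rotvec()).round(2),(1e3*(Q.apply(T[:3,3]-P)+P-T[:3,3])).round(2)
for ph in(5,10,15,20,25,30): print(ph,*turn(ph,T))
E
```

```text
tcp rel knob frame mm [-10.8   9.1 -47.2] to target [10.4 -8.5  4.7] rotvec [-26.6  -18.1   29.23]
force knob [ 1.41  0.3  -0.71] moment knob [-0.273  0.715  0.346] turn [  5.92  16.37 -39.83] 0.013017746052740592 38.2
5 [ 2.86  0.18 -4.1 ] [0.63 0.95 0.48]
10 [ 5.72  0.37 -8.19] [1.32 1.82 1.  ]
15 [  8.59   0.55 -12.29] [2.07 2.62 1.57]
20 [ 11.45   0.73 -16.38] [2.88 3.33 2.16]
25 [ 14.31   0.91 -20.48] [3.74 3.95 2.79]
30 [ 17.17   1.1  -24.57] [4.65 4.47 3.45]
```

Call:
carry_out --pt "2.86 0.18 -4.1 0.6 0.95 0.5 1" --pt "5.72 0.37 -8.2 1.3 1.8 1 1" --pt "8.6 0.55 -12.3 2.1 2.6 1.6 1" --pt "10.3 0.66 -14.7 2.55 3.05 1.9 1" --pt "10.3 0.66 -14.7 2.55 3.05 1.9 1" --pt "10.3 0.66 -14.7 2.55 3.05 1.9 1"

```text
clock: 38.95
tool_pos: [0.6097, 0.1068, 0.1024]
orientation: [-176.7, 29.0, -139.0]
force: [1.3, -1.5, 2.3]
opening: 0.0133
```

```bash
cat > st.py <<'E'
from ik import *
rep(); T=pose()
for ph in(2,4,6): 
    Q=Ro.from_rotvec(-k*np.radians(ph)); print(ph,np.degrees(Q.as_rotvec()).round(2),(1e3*(Q.apply(T[:3,3]-P)+P-T[:3,3])).round(2))
E
python3 st.py
```

```text
tcp rel knob frame mm [ -7.5  12.1 -47.2] to target [  7.9 -11.6   2.9] rotvec [-38.96 -18.15  42.19]
force knob [ 2.3  -1.54  1.19] moment knob [-1.032  0.65   0.464] turn [  8.6   15.63 -57.53] 0.01330095962842271 38.95
2 [ 1.14  0.07 -1.64] [0.33 0.28 0.24]
4 [ 2.29  0.15 -3.28] [0.67 0.54 0.49]
6 [ 3.43  0.22 -4.91] [1.02 0.79 0.75]
```

Call:
carry_out --pt "1.14 0.07 -1.64 0.3 0.3 0.25 1" --pt "2.29 0.15 -3.28 0.65 0.55 0.5 1" --pt "2.29 0.15 -3.28 0.65 0.55 0.5 1"

```text
clock: 39.33
tool_pos: [0.6104, 0.1073, 0.1029]
orientation: [-179.0, 30.4, -143.5]
force: [3.1, -1.1, 1.9]
opening: 0.0133
```

```bash
python3 st.py
```

```text
tcp rel knob frame mm [ -6.7  12.6 -47.2] to target [  7.3 -12.1   2.4] rotvec [-41.85 -18.11  45.22]
force knob [ 3.58 -1.25 -0.18] moment knob [-0.838  0.453  0.338] turn [  9.22  15.41 -61.66] 0.013347623383542975 39.325
2 [ 1.14  0.07 -1.64] [0.35 0.25 0.25]
4 [ 2.29  0.15 -3.28] [0.7  0.48 0.51]
6 [ 3.43  0.22 -4.91] [1.06 0.7  0.77]
```

Call:
carry_out --pt "1.14 0.07 -1.64 0.35 0.25 0.25 1" --pt "1.72 0.11 -2.46 0.5 0.35 0.4 1" --pt "1.72 0.11 -2.46 0.5 0.35 0.4 1"

```text
clock: 39.7
tool_pos: [0.6109, 0.1077, 0.1033]
orientation: [179.3, 31.3, -146.8]
force: [2.0, -0.6, 2.3]
opening: 0.013
```

```bash
python3 st.py|head -2; python3 st.py | grep -o "moment.*turn"
```

```text
tcp rel knob frame mm [ -6.   12.9 -47.2] to target [  6.8 -12.5   2. ] rotvec [-43.91 -18.07  47.38]
force knob [ 2.88 -0.68  0.74] moment knob [-0.938  0.331  0.442] turn [  9.67  15.24 -64.61] 0.013000763078834188 39.7
moment knob [-0.938  0.331  0.442] turn
```

Call:
carry_out --pt "1.14 0.07 -1.64 0.35 0.2 0.25 1" --pt "1.72 0.11 -2.46 0.5 0.3 0.4 1" --pt "1.72 0.11 -2.46 0.5 0.3 0.4 1"

```text
clock: 40.08
tool_pos: [0.6114, 0.108, 0.1037]
orientation: [177.5, 32.1, -150.2]
force: [4.3, -0.1, 1.9]
opening: 0.0132
```

```bash
python3 st.py|head -2
```

```text
tcp rel knob frame mm [ -5.4  13.2 -47.2] to target [  6.3 -12.8   1.6] rotvec [-46.   -18.02  49.56]
force knob [ 4.61 -0.38 -0.95] moment knob [-0.889  0.052  0.35 ] turn [ 10.12  15.06 -67.59] 0.01323996766405827 40.075
```

Call:
carry_out --pt "1.14 0.07 -1.64 0.35 0.2 0.25 1" --pt "1.72 0.11 -2.46 0.5 0.3 0.4 1" --pt "1.72 0.11 -2.46 0.5 0.3 0.4 1"

```text
clock: 40.45
tool_pos: [0.6119, 0.1083, 0.1041]
orientation: [175.7, 32.8, -153.7]
force: [4.8, -0.1, 1.1]
opening: 0.0135
```

```bash
python3 st.py|head -2; python3 - <<'E'
from ik import *
T=pose(); s=ctrl.snapshot('wrist')
for l in('pressure_arm','stop_dog','knob_lug'):
    print(l,[((1e3*R.T@(np.array(d['centre'])-P)).round(1),round(d['confidence'],2)) for d in ctrl.search_frame(s,l)])
t=ctrl.snapshot('side'); print([(np.round(d['centre'],3),round(d['confidence'],2)) for d in ctrl.search_frame(t,'pressure_arm')])
cv2.imwrite('pics/s12.png',t['pixels'])
cv2.imwrite('pics/w12.png',s['pixels'])
E
```

```text
tcp rel knob frame mm [ -4.7  13.4 -47.2] to target [  5.7 -13.1   1.2] rotvec [-48.09 -17.97  51.75]
force knob [ 4.52 -0.44 -1.82] moment knob [-0.912 -0.158  0.203] turn [ 10.57  14.87 -70.58] 0.013514946264772126 40.45
pressure_arm []
stop_dog [(array([  4.7, -12.3, -24.9]), 0.92)]
knob_lug [(array([  5.6, -18.3,   5.9]), 0.62)]
[(array([ 0.49 , -0.338,  0.043]), 0.53), (array([0.65 , 0.221, 0.132]), 0.51)]
```

```bash
cat > tq.py <<'E'
from ik import *
out=[]
for i in range(6):
    o=ctrl.get_obs(); T=pose(); t=T[:3,2]; F=np.array(o['force']); M=np.array(o['moment'])
    Mb=3.33*np.cross(t,[0,0,-1.]); out.append([(M-Mb-np.cross(.35*t,F))@k,*(R.T@F),(M@t),o['tau'][5]]); 
    if i<5: ctrl.snapshot('wrist')
print('torque,F,Mt,tau6',np.mean(out,0).round(3),'sd',np.std(out,0).round(3))
# bar angle: jaw axis vs press y in knob plane
j=R.T@T[:3,0]; print('turn',-np.degrees(np.arctan2(-j[0],-(-j[1])))%360, o['opening'],o['clock'])
for ph in(2,3): 
    Q=Ro.from_rotvec(-k*np.radians(ph)); print(ph,np.degrees(Q.as_rotvec()).round(2),(1e3*(Q.apply(T[:3,3]-P)+P-T[:3,3])).round(2))
E
python3 tq.py
```

```text
torque,F,Mt,tau6 [ 0.175  4.889  0.103 -2.056 -0.188 -0.148] sd [0.062 0.469 0.342 0.429 0.023 0.   ]
turn 251.0908771810761 0.01320345605705045 41.0
2 [ 1.14  0.07 -1.64] [0.38 0.18 0.27]
3 [ 1.72  0.11 -2.46] [0.57 0.26 0.41]
```

Call:
carry_out --pt "1.14 0.07 -1.64 0.35 0.2 0.25 1" --pt "1.14 0.07 -1.64 0.35 0.2 0.25 1"

```text
clock: 41.25
tool_pos: [0.6123, 0.1085, 0.1044]
orientation: [174.4, 33.3, -156.1]
force: [5.3, -0.2, 0.1]
opening: 0.0136
```

```bash
python3 tq.py
```

```text
torque,F,Mt,tau6 [ 0.122  4.8   -0.292 -2.583 -0.176 -0.194] sd [0.05  0.233 0.345 0.523 0.035 0.036]
turn 253.1468514527985 0.01322712577684482 41.5
2 [ 1.14  0.07 -1.64] [0.38 0.16 0.27]
3 [ 1.72  0.11 -2.46] [0.58 0.24 0.41]
```

Call:
carry_out --pt "1.14 0.07 -1.64 0.38 0.16 0.27 1" --pt "1.14 0.07 -1.64 0.38 0.16 0.27 1"

```text
clock: 41.75
tool_pos: [0.6127, 0.1088, 0.1047]
orientation: [173.1, 33.6, -158.4]
force: [6.4, 1.4, 1.3]
opening: 0.0138
```

```bash
python3 tq.py
```

```text
torque,F,Mt,tau6 [ 0.323  5.175  0.172 -2.451 -0.337 -0.34 ] sd [0.062 0.557 0.475 0.483 0.015 0.038]
turn 255.11952947553505 0.01340668885645656 42.0
2 [ 1.14  0.07 -1.64] [0.39 0.14 0.28]
3 [ 1.72  0.11 -2.46] [0.58 0.21 0.42]
```

Call:
carry_out --pt "0.57 0.04 -0.82 0.2 0.07 0.14 1" --pt "0.57 0.04 -0.82 0.2 0.07 0.14 1"

```text
clock: 42.25
tool_pos: [0.6129, 0.1089, 0.1048]
orientation: [172.4, 33.8, -159.6]
force: [6.1, 0.9, 0.6]
opening: 0.0137
```

```bash
python3 tq.py
```

```text
torque,F,Mt,tau6 [ 0.409  5.272  0.455 -2.649 -0.407 -0.396] sd [0.066 0.385 0.388 0.378 0.018 0.019]
turn 256.1118030483117 0.013846211651898995 42.5
2 [ 1.14  0.07 -1.64] [0.39 0.14 0.28]
3 [ 1.72  0.11 -2.46] [0.59 0.2  0.42]
```

The torque rises steeply from about 74°, from 0.18 to 0.34 to 0.41 N m, so the lug is on the stop. Next I let go, wait, and back out along the tool axis.

Call:
carry_out --pt "0 0 0 0 0 0 0" --pt "0 0 0 0 0 0 0" --pt "0 0 0 0 0 0 0" --pt "0 0 0 0 0 0 0" --pt "0 0 0 0 0 0 0" --pt "0 0 0 0 0 0 0" --pt "0 0 0 0 0 0 0" --pt "0 0 0 0 0 0 0" --pt "0 0 0 0 0 0 0" --pt "0 0 0 0 0 0 0" --pt "0 0 0 -10 -7 19 0" --pt "0 0 0 -21 -14 38 0" --pt "0 0 0 -32 -21 57 0" --pt "0 0 0 -42 -28 75 0" --pt "0 0 0 -55 -40 100 0" --pt "0 0 0 -55 -40 100 0" --pt "0 0 0 -55 -40 100 0"

```text
clock: 44.62
tool_pos: [0.5575, 0.0687, 0.2044]
orientation: [172.4, 33.8, -159.6]
force: [0.2, -0.1, -0.7]
opening: 0.0877
```

```bash
python3 - <<'E'
from ik import *
rep(); T=pose(); s=ctrl.snapshot('wrist'); t=ctrl.snapshot('side'); tp=ctrl.snapshot('top')
for n,q in(('wrist',s),('side',t),('top',tp)):
    for l in('pressure_arm','knob_bar','disc_small','disc_large'): print(n,l,[(np.round(d['centre'],3),round(d['confidence'],2)) for d in ctrl.search_frame(q,l)[:3]])
def crop(im,u,v,w,h): return cv2.resize(im[max(v-h,0):v+h,max(u-w,0):u+w],(390,300),interpolation=2)
u,v=proj(t,[[.55,.15,.1]])[0].astype(int); a=crop(t['pixels'],u,v,65,50)
u,v=proj(tp,[[.57,.16,.1]])[0].astype(int); b=crop(tp['pixels'],u,v,65,50)
w=cv2.resize(s['pixels'],(400,300)); cv2.imwrite('pics/fin.png',np.vstack([np.hstack([a,b]),np.hstack([w,np.zeros((300,380,3),np.uint8)])]))
E
```

```text
tcp rel knob frame mm [  6.3 -22.6  67.6] to target [ 60.2  26.5 -99.1] rotvec [-51.53 -17.86  55.38]
force knob [-0.24 -0.1  -0.71] moment knob [-0.727  1.651  0.533] turn [ 11.29  14.54 -75.51] 0.08767432955700925 44.625
wrist pressure_arm [(array([0.564, 0.21 , 0.124]), 0.94)]
wrist knob_bar [(array([0.59 , 0.09 , 0.153]), 0.59), (array([0.625, 0.096, 0.117]), 0.53)]
wrist disc_small [(array([0.565, 0.204, 0.121]), 0.58), (array([0.618, 0.096, 0.115]), 0.23)]
wrist disc_large [(array([0.488, 0.2  , 0.053]), 0.87)]
side pressure_arm [(array([0.578, 0.209, 0.126]), 0.72)]
side knob_bar [(array([0.595, 0.091, 0.146]), 0.54)]
side disc_small []
side disc_large [(array([0.49 , 0.193, 0.045]), 0.75), (array([0.49 , 0.203, 0.068]), 0.36)]
top pressure_arm [(array([0.561, 0.216, 0.131]), 0.57)]
top knob_bar []
top disc_small []
top disc_large [(array([0.48 , 0.2  , 0.051]), 0.62), (array([0.493, 0.482, 0.043]), 0.47)]
```

View pics/fin.png

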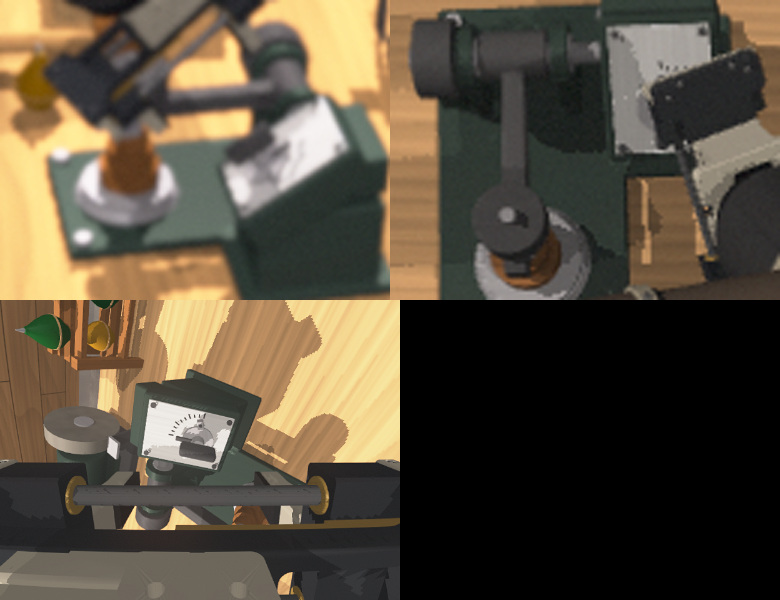

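The arm lies level on the stack. In the wrist view the lug at (178,437) points back to the zero tick, away from the dog at (200,425). I'll move a little further off and hand in.

Call:
carry_out --pt "0 0 0 -10 -15 25 0" --pt "0 0 0 -20 -30 50 0" --pt "0 0 0 -20 -30 50 0" --pt "0 0 0 -20 -30 50 0" --pt "0 0 0 -20 -30 50 0" --pt "0 0 0 -20 -30 50 0"

```text
clock: 46.12
tool_pos: [0.5374, 0.0389, 0.2537]
orientation: [172.5, 33.7, -159.5]
force: [0.1, -0.2, 0.2]
opening: 0.0879
```

```bash
python3 - <<'E'
from ik import *
o=ctrl.get_obs(); print(o['clock'],o['force'],abs(o['qvel']).max())
t=ctrl.snapshot('top'); 
for l in('pressure_arm','top_red','mallet','bowl','peg1','top_gold','skew'): print(l,[(np.round(d['centre'],3),round(d['confidence'],2)) for d in ctrl.search_frame(t,l)[:2]])
print(ctrl.close_job())
E
```

```text
46.125 [ 0.05381909 -0.17455709  0.18607154] 0.14192925624163183
pressure_arm [(array([0.561, 0.217, 0.132]), 0.89)]
top_red [(array([ 0.491, -0.323,  0.041]), 0.84)]
mallet [(array([0.489, 0.479, 0.043]), 0.55)]
bowl [(array([ 0.665, -0.352,  0.018]), 0.85)]
peg1 []
top_gold [(array([0.412, 0.397, 0.046]), 0.53), (array([0.492, 0.48 , 0.043]), 0.2)]
skew [(array([ 0.402, -0.467,  0.019]), 0.96)]
the job is handed in; nothing more can be done
None
```

I stacked the three discs on the platen, widest at the bottom. I then turned the T-knob clockwise to its stop and let it spring back, and the pressure arm came down on the stack. The job was handed in at 46 s of the 72 s allowed; it reports no verdict.

**Last checks**
- **Stack:** the disc centres were within about 3 mm of each other and of the platen. I measured this just before turning the knob; after that the discs were only seen in the final pictures.
- **Stop:** torque at the knob rose from about 0.18 to 0.41 N m between 73° and 76°. That is well under the 1 N m at which the collar slips.
- **Arm and knob:** the last pictures show the arm level on the stack and the knob's lug back at zero.
- **Robot:** it read no contact force at the end.
- **Bystanders:** the red top, mallet, bowl and skew are within 5 mm of where they started. The gold top was found only at the end, so I could not compare it. The pegs were not rechecked: peg1 was not found in the last picture and peg2 was not looked for.

**What disagreed**
- **Finger length:** the real fingertips end about 41 mm short of the reported TCP. The first attempt to grip the large disc closed above it without harm, and I allowed for the offset from then on.
- **Knob tilt:** the full 35° tilt at the knob was out of joint range, so I gripped the bar 17° off its axis and turned it rigidly about that axis.
- **Torque readings:** the knob torque readings were noisy, by roughly ±0.05 N m.

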